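# Load the specimen polisher, close its cover and put it in gear

### The arm

A 6-joint arm with a two-finger parallel gripper is mounted at the origin on the work surface. World frame = base frame: x ahead of the robot, y to its left, z up, the work surface at z = 0. Lengths are in m, angles in rad, forces in N, time in s.
With the tool pointing down it reaches from about 0.35 to 0.775 m from the base axis. Payload 7.3 kg.
Tool frame: the origin (TCP) lies midway between the tips of the shut fingers; the grasp point (between the pads) lies 19 mm behind it; z points along the fingers, y is the line along which they close (so a half turn about z gives the same grasp; the last joint's range is limited). The gripper opens to 92 mm and grips with 3 to 60 N. Pads are 19 mm wide; open, the fingers measure 130 mm over their backs; the gripper's body (75 mm by 190 mm) begins 47 mm behind the grasp point.
Start: joints at [1.094, 0.342, 1.524, -0, 1.275, -0.146], TCP at [0.171, 0.497, 0.202] pointing down, gripper open.
Joint ranges: [-2.53, 2.53], [-0.77, 2.02], [0.04, 2.7], [-1, 4.14], [0.28, 2.66], [-3.11, 3.11]. Speed limits (rad/s): [2.57, 2.57, 3.14, 3.14, 3.14, 3.14].

### API

Orientations are given as [roll, pitch, yaw] about the fixed x, y, z axes, in that order (R = Rz(yaw) Ry(pitch) Rx(roll)).
In Python, from cell import robot, read_camera, camera_params, nets gives the robot as it stands. The module is installed in compiled form; this text tells all that it offers.
- The arm moves only by the tool step_arm, never from a script. Its argument "steps" is a list of rows, each an object of numbers: "x", "y", "z": the shift along the tool's x, y, z as a fraction of full scale; "rx", "ry", "rz": the turn, a rotation vector about the tool's x, y, z as a fraction of full scale; "claw": the opening, from -1 (shut) to 1 (fully open). In form: [{"x": .., "y": .., "z": .., "rx": .., "ry": .., "rz": .., "claw": ..}, ...]. A call has 1 to 12 rows; each row is the pose to reach, as a shift and turn from the pose commanded when the call began, along the tool's axes at that moment; what a row does not reach only later rows make up. Full scale, the value 1, is 750 mm for a shift and pi/4 rad for a turn. A row lasts 1/12 s, in which the tool goes at most 41.7 mm and 7.16 degrees, less where a joint would pass 70% of its speed; a pose out of reach is approached as far as the arm can. A call with a number of a shift or a turn outside -1 to 1 is refused whole. A call with a gripper value outside its range is refused whole. The fingers move at their own pace and stop on an object; "squeeze" is the grip in N (left out, the last holds). Time passes only in rows, so rows that repeat a pose let the fingers close. It gives the time, the measured TCP pose, the force, the opening and the grip force at its end, in the units of the state.
- robot.observe(): the state, without advancing time (a new reading comes with each control period).
- read_camera(name): name is "scene" or "top"; returns (picture, depth): 480x640x3 uint8, blue, green, red; 480x640 float32, m along the optical axis (not along the pixel's ray), 0 where there is no reading.
- camera_params(name): a dict with "fx", "fy", "cx", "cy" (pixels), "k1" (the pictures are not rectified: a ray, as slopes to the right and down, at radius r is drawn at 1 + k1 r^2 times it, then the intrinsics apply), "R" (3x3) and "t" (3): a world point X has camera coordinates R X + t. Camera axes: x right, y down, z forward; pixel columns grow to the right and rows downward; lengths in m; the calibration is good to about 2 mm. A picture is of the moment at which its call begins. camera_params takes no time and is no camera call.
- robot.hand_in(): hands the job in; it is judged then, once.
Trained networks look in the newest picture that a camera, given by its name, has taken for a name from the list of things; names that differ only in an ending like _2 or _b are one class to them, and where a whole thing is asked for, a point or a joint stands for the part that bears it (a point fixed in the world has none). Each returns a list of dicts, best first, with "conf" (0 to 1); they miss things now and then, are a little off and sometimes report something else, mostly with a low value. They report only what shows in the picture. A call takes as long as a camera call. They do not tell look-alikes from the thing itself.
- nets.masks_of(camera, query): "region" (480x640 bool, what is visible of it) and "box" ([left, top, right, bottom] in pixels, round what is visible of it).
- nets.landmark_of(camera, query): "pixel" ([row, column] in pixels: a listed point, or the origin of a listed thing).
The state is a dict: "time": time; "qpos": joint angles; "qvel": joint speeds; "joint_efforts": joint torques, N m; "tool_pos": TCP position; "tool_rot": TCP orientation; "contact_force": force on the tool from outside, world axes, zero at the start; "torque": the same for the moment, N m; "opening": finger opening in m; "grip_force": force on a finger pad.
Only numpy, scipy, OpenCV 4.12 (cv2) and the standard library are available. Lean on these libraries where they do the work, as an engineer would, in place of code of your own. Each camera call takes 0.05 s, during which the arm holds its last target. There are 200 camera calls.

### The job

Open the polisher's clear cover right back to its stop, then set every specimen carrier standing around it into a bay of its own, upright, the nose of each pointing straight at the mark on the bay's far rim. Lower the cover gently until it is fully down, and only then move the shift lever through the H gate: across the neutral slot to the left-hand side, then forward (away from the robot) as far as it goes. Leave the other lab things on the bench where they are.

Things in the scene. Friction and masses are not known exactly. Their poses are not given: they have to be found in the camera images.
- polisher: bench polisher, fixed (place and yaw vary). Origin: on the bench under the middle of its tray; x points to the hinge side, away from the robot, y left, z up. White base 125 (x) by 270 (y) mm carrying four bays in a row along y; white motor deck 52 high behind (x 62 to 163). On its right (y -175 to -295, x -60 to 60) the dark gear housing with an aluminium H-gate plate, top 77 above the bench.
- carrier0: specimen carrier, metal, 0.14 kg: round base 40 mm across, 12 high; on it an upright grip blade 34 long (along its x), 10 thick (y), from 12 to 50 height; a nose 8 wide, 12 high sticks out of the base along +x to 28 mm from the axis. Origin: centre of the underside; z up. All stand upright on the bench at the start. Two to four are present; absent ones read None
- carrier1: another specimen carrier, same shape as carrier0 (may be absent: None)
- carrier2: another specimen carrier, same shape as carrier0 (may be absent: None)
- carrier3: another specimen carrier, same shape as carrier0 (may be absent: None)
- nose0 (a point): tip of carrier0's nose: 28 mm from the carrier's axis along its +x, 6 mm above its underside (None if absent)
- nose1 (a point): tip of carrier1's nose: 28 mm from the carrier's axis along its +x, 6 mm above its underside (None if absent)
- nose2 (a point): tip of carrier2's nose: 28 mm from the carrier's axis along its +x, 6 mm above its underside (None if absent)
- nose3 (a point): tip of carrier3's nose: 28 mm from the carrier's axis along its +x, 6 mm above its underside (None if absent)
- bay0 (a point): centre of the floor of the rightmost bay, 50 mm above the bench; axes as the polisher's. The other bays' centres lie 64, 128 and 192 mm from it along +y. Each bay is 78 (x) by 60 (y) mm inside, rim 15 high, with its mark, a black arrowhead, in the middle of its far rim (tip 38.5 mm from the bay's centre along +x). Any carrier may use any bay, one each
- cover (a joint): angle of the clear cover, rad: 0 fully down (as at the start), 1.75 its rear stop, just past upright. Turns about the polisher's y axis through cover_hinge; the front edge rises as it opens. Stiff hinge (0.45 N m friction, cover 0.35 kg): it stays where it is left. The cover is a box 115 deep, 272 wide, 52 mm high, open below
- cover_hinge (a point): middle of the cover's hinge line, at the far side of the tray (56 mm from the tray's middle, 68 mm above the bench)
- cover_tab (a point): grip point on the cover's black grip tab: upright, 12 mm thick (y), 24 high, sticking out 45 mm from the middle of the cover's front edge. With the cover down the point is 147 mm in front of the hinge line, 13 above it and 32 in front of the edge; it turns with the cover. Pinch it along y from above; it pivots between the fingers
- shift_fore (a joint): shift lever, fore and aft angle, rad: positive leans forward (polisher's +x), 0 is the neutral slot, stops at about -0.28 and +0.28. At the start it may be anywhere in the right-hand slot
- shift_side (a joint): shift lever, sideways angle, rad: positive leans left (polisher's +y). The right-hand slot of the gate is at -0.26, the left-hand slot at +0.26 (each with about 0.03 of play). It can cross only when shift_fore is within about 0.04 of 0
- lever_knob (a point): centre of the lever's black ball knob, 34 mm in diameter, 150 mm from the pivot. At angles side s and fore f it lies at pivot + 0.150*(sin f, cos f sin s, cos f cos s) in the polisher's axes. The lever stays where it is left; about 2 to 3 N at the knob moves it
- lever_pivot (a point): pivot of the shift lever, at bench level under the middle of the H gate; the gate is two slots along x (55 mm long on the plate, 16 wide, 39 apart) joined by the neutral slot along y, 16 wide
- flask: bystander: amber bottle, 48 mm diameter, 100 high (origin under its centre)
- beaker: bystander: glass beaker, 64 mm diameter, 80 high (origin under its centre)
- slidebox: bystander: grey slide box, 85 by 35 by 30 mm high (origin under its centre)
- weight: bystander: brass weight, 32 mm diameter, 30 high (origin under its centre)
- jar: bystander: white jar, 52 mm diameter, 50 high (origin under its centre)
Things that resemble listed ones, but are neither listed nor needed, are in the scene too. Leave any green look-alike of the carrier3 alone.

How it is judged:
On the way, in this order (a step that is already met when the one before it is completed fails the run):
1. the cover is opened back to its stop (value of joint cover above 1.55 rad), for 0.2 s.
2. every carrier present stands in a bay, its nose at the mark, let go (x of carrier0 in the frame of bay0 between -0.02 and 0.02 m and (y of carrier0 in the frame of bay0 between -0.02 and 0.02 m or y of carrier0 in the frame of bay0 between 0.044 and 0.084 m or y of carrier0 in the frame of bay0 between 0.108 and 0.148 m or y of carrier0 in the frame of bay0 between 0.172 and 0.212 m) and z of each of carrier0, carrier1, carrier2, carrier3 in the frame of bay0 below 0.005 m and angle between each of carrier0, carrier1, carrier2, carrier3's own z axis and vertical below 0.1 rad and x of each of nose0, nose1, nose2, nose3 in the frame of bay0 above 0 m and angle between the x axis of each of carrier0, carrier1, carrier2, carrier3 and the x axis of polisher, either way round below 0.21 rad and linear speed of each of carrier0, carrier1, carrier2, carrier3 below 0.03 m/s and contact force between each of carrier0, carrier1, carrier2, carrier3 and the fingers below 0.2 N and x of carrier1 in the frame of bay0 between -0.02 and 0.02 m and (y of carrier1 in the frame of bay0 between -0.02 and 0.02 m or y of carrier1 in the frame of bay0 between 0.044 and 0.084 m or y of carrier1 in the frame of bay0 between 0.108 and 0.148 m or y of carrier1 in the frame of bay0 between 0.172 and 0.212 m) and x of carrier2 in the frame of bay0 between -0.02 and 0.02 m and (y of carrier2 in the frame of bay0 between -0.02 and 0.02 m or y of carrier2 in the frame of bay0 between 0.044 and 0.084 m or y of carrier2 in the frame of bay0 between 0.108 and 0.148 m or y of carrier2 in the frame of bay0 between 0.172 and 0.212 m) and x of carrier3 in the frame of bay0 between -0.02 and 0.02 m and (y of carrier3 in the frame of bay0 between -0.02 and 0.02 m or y of carrier3 in the frame of bay0 between 0.044 and 0.084 m or y of carrier3 in the frame of bay0 between 0.108 and 0.148 m or y of carrier3 in the frame of bay0 between 0.172 and 0.212 m)), for 0.3 s.
3. the cover is lowered fully, with the carriers under it (all of step 2 and value of joint cover below 0.05 rad), for 0.2 s.
4. with the cover down, the lever is taken across the neutral slot to the left-hand side (value of joint cover below 0.06 rad and value of joint shift_side above 0.17 rad and value of joint shift_fore between -0.12 and 0.12 rad), for 0.05 s.
5. the lever is moved fully forward in the left-hand slot (value of joint cover below 0.06 rad and value of joint shift_side above 0.17 rad and value of joint shift_fore above 0.2 rad), for 0.1 s.
At the end, for the whole second after the job is handed in: Every carrier present stands on the floor of a bay of its own, let go and at rest, nose within 12 degrees of its mark; cover down (under 0.05 rad); lever in the left-hand slot (shift_side over 0.17), fully forward (shift_fore over 0.2); robot clear (all of step 3 and value of joint shift_side above 0.17 rad and value of joint shift_fore above 0.2 rad); the robot touches nothing.
It fails at once if the cover is slammed: closing faster than 1.5 rad/s in the last 0.35 rad (value of joint cover between 0.01 and 0.35 rad and velocity of joint cover below -1.5 rad/s).
It fails at once if a bystander is moved more than 4 cm or knocked over (distance of any of flask, beaker, slidebox, weight, jar from where it was at the start of the episode above 0.04 m or angle between any of flask, beaker's own z axis and vertical above 0.6 rad).
Of carrier0, carrier1, carrier2, carrier3 only 2 to 4 are there at a start; the rules pass over those that are not, and their reading is None.
At some moment in a run one of carrier0, carrier1, carrier2, carrier3 may be knocked a few centimetres aside while the robot is not near it.
Once in a run the grip may slacken for a moment while it holds something.
It also fails if it takes over 210 s, if anything falls off the work surface, if the arm or the gripper's body presses on something with over 40 N, if the wrist force passes 120 N, or if a joint passes its speed limit or range.

## Working session

There is one attempt and no reset: what is moved stays moved. The work goes in short steps, Python scripts to look and compute and a tool call to move; the robot and the scene stay as the last step left them, time stands still between calls to the robot, and variables do not carry over. Pictures are saved under pics/ and viewed, at most 14 in all, crops included, and the job is handed in when it is done.

Besides the shell and the picture viewer there is one more tool, called as name(argument=value, ...), one argument or row to a line, values as JSON. step_arm: Moves the arm, as the interface text tells. Its arguments: {"type":"object","properties":{"steps":{"type":"array","items":{"type":"object","properties":{"x":{"type":"number","minimum":-1,"maximum":1},"y":{"type":"number","minimum":-1,"maximum":1},"z":{"type":"number","minimum":-1,"maximum":1},"rx":{"type":"number","minimum":-1,"maximum":1},"ry":{"type":"number","minimum":-1,"maximum":1},"rz":{"type":"number","minimum":-1,"maximum":1},"claw":{"type":"number"}}}},"squeeze":{"type":"number"}},"required":["steps"]}

```bash
mkdir -p pics
cat > h.py <<'E'
import numpy as np, cv2
from cell import robot, read_camera, camera_params, nets
def P(c):
    p=camera_params(c); return p,np.array(p["R"]),np.array(p["t"])
def ray(c,r,col):
    p,R,t=P(c)
    K=np.array([[p["fx"],0,p["cx"]],[0,p["fy"],p["cy"]],[0,0,1.]])
    u=cv2.undistortPoints(np.array([[[col,r]]],float),K,np.array([p["k1"],0,0,0.]))[0,0]
    # exact inverse of forward distortion
    return R.T@(-t), R.T@np.array([u[0],u[1],1.])
def at_z(c,r,col,z):
    o,d=ray(c,r,col); return o+d*(z-o[2])/d[2]
def at_d(c,r,col,dep):
    o,d=ray(c,r,col); return o+d*dep
def pix(c,X):
    p,R,t=P(c); q=R@np.array(X)+t; a,b=q[:2]/q[2]; s=1+p["k1"]*(a*a+b*b)
    return p["fy"]*b*s+p["cy"], p["fx"]*a*s+p["cx"]
def cloud(c,D):
    p,R,t=P(c)
    K=np.array([[p["fx"],0,p["cx"]],[0,p["fy"],p["cy"]],[0,0,1.]])
    v,u=np.mgrid[:480,:640]
    q=cv2.undistortPoints(np.stack([u,v],-1).reshape(-1,1,2).astype(float),K,np.array([p["k1"],0,0,0.]))[:,0]
    Xc=np.c_[q,np.ones(len(q))]*D.reshape(-1,1)
    return ((Xc-t)@R).reshape(480,640,3)
E
python3 - <<'E'
from h import *
for c in("scene","top"):
    I,D=read_camera(c); cv2.imwrite(f"pics/{c}0.png",I); np.savez(f"{c}0.npz",I=I,D=D)
    p,R,t=P(c); print(c,p["fx"],p["k1"],(R.T@-t).round(3),R[2].round(2))
    for q in("carrier0","nose0","bay0","cover_tab","cover_hinge","lever_knob","lever_pivot","polisher"):
        for m in nets.landmark_of(c,q): print(q,np.round(m["pixel"],1),round(m["conf"],2))
print(robot.observe())
E
```

```text
scene 490.457541933527 -0.05079245920578656 [ 0.857 -0.719  0.637] [-0.36  0.75 -0.55]
carrier0 [294.9 261.8] 0.66
carrier0 [409.4 203.1] 0.62
carrier0 [224.3 319. ] 0.62
carrier0 [268.1 297.4] 0.6
carrier0 [199.6 384.1] 0.57
carrier0 [243.6 309.7] 0.55
nose0 [401.7 222.2] 0.83
nose0 [229.4 330.4] 0.8
nose0 [247.4 322.5] 0.7
nose0 [301.2 254.5] 0.69
nose0 [250.2 257.3] 0.58
nose0 [190.2 385.1] 0.39
bay0 [270.1 372.7] 0.55
cover_tab [219.9 346.3] 0.85
cover_hinge [282.1 324.9] 0.25
lever_knob [282.6 326.4] 0.86
lever_knob [246.3 321. ] 0.23
lever_pivot [280.6 328.2] 0.21
polisher [263.2 385.6] 0.78
polisher [340.8 223.9] 0.6
top 439.2876323890776 -0.005641988777886142 [0.39  0.007 1.059] [ 0.13 -0.02 -0.99]
carrier0 [312.3 291.9] 0.82
carrier0 [247.8 149.5] 0.75
carrier0 [282.1 349.8] 0.71
carrier0 [262.6 460.7] 0.58
carrier0 [281.9 233. ] 0.54
carrier0 [281.9 264.4] 0.51
nose0 [245.6 132.8] 0.78
nose0 [285.6 359.8] 0.65
nose0 [275.  265.1] 0.57
nose0 [320.2 293.3] 0.55
nose0 [254.2 454.5] 0.52
nose0 [270.9 231.2] 0.51
cover_tab [239.4 261.5] 0.95
lever_knob [206.1 386.6] 0.58
lever_knob [220.6 461.8] 0.17
polisher [206.1 263.4] 0.95
{'time': 0.9, 'qpos': array([ 1.09401503e+00,  3.41979164e-01,  1.52412303e+00,  4.32033786e-06,
        1.27539758e+00, -1.45977878e-01]), 'qvel': array([ 1.42401253e-03,  1.10301594e-03, -4.94831134e-05,  7.86624209e-05,
       -1.21267973e-03, -2.19009060e-03]), 'joint_efforts': array([-2.18209248e-04, -4.31116998e+01, -2.44475394e+01,  7.18162302e-02,
        4.83505963e-02, -1.21341009e-05]), 'tool_pos': array([0.17049344, 0.49655705, 0.20174328]), 'tool_rot': array([3.14150017e+00, 9.42004558e-06, 2.81078798e+00]), 'contact_force': array([-0.4899252 , -0.77050032, -0.0284015 ]), 'torque': array([-0.02427601,  0.00119965,  0.01307719]), 'grip_force': 0.0, 'opening': 0.09167880600409423}
```

View pics/top0.png

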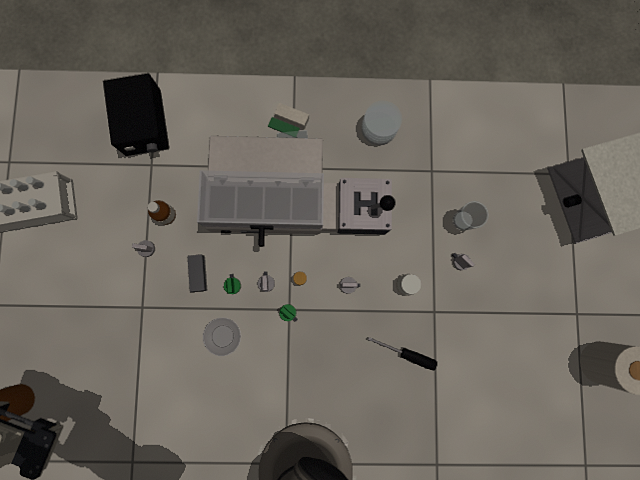

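View pics/scene0.png

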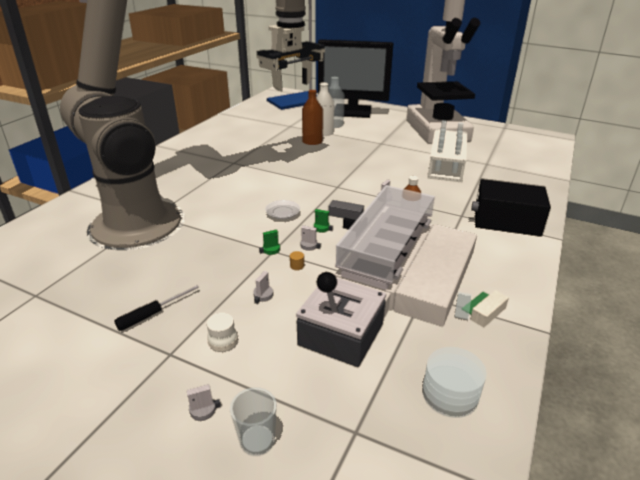

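The top picture shows grey carriers at (row,col) (248,147), (282,265), (284,348), (262,461). Green look-alikes to leave alone are at (284,232) and (312,288). Other things that could be confused with targets are the orange weight (278,299), white jar (284,410) and a grey slide box (273,197). The tab is at (238,261) and the knob at (203,387). I choose the four grey carriers and check them in one crop, while fitting the polisher.

Run:
```python
from h import *
d=np.load("top0.npz"); I,D=d["I"],d["D"]; C=cloud("top",D); Z=C[...,2]
print("bench z",np.median(Z[330:360,250:350]), "knob",C[203,387])
def rect(name,lo,hi,r0,r1,c0,c1):
    m=np.zeros(Z.shape,bool); m[r0:r1,c0:c1]=(Z[r0:r1,c0:c1]>lo)&(Z[r0:r1,c0:c1]<hi)
    X=C[m]; ctr,wh,a=cv2.minAreaRect((X[:,:2]*1000).astype(np.float32)); print(name,m.sum(),np.round(ctr,1),np.round(wh,1),round(a,2),np.median(X[:,2]).round(4))
rect("deck",.045,.058,130,178,200,330)
rect("plate",.070,.084,170,240,335,400)
rect("cover/tray",.045,.13,165,240,195,330)
for r in range(165,250,6): print(r,[int(1000*Z[r,c]) for c in range(200,330,10)])
# carriers: blade tops
for n,(r,c) in dict(A=(248,147),B=(282,265),C=(284,348),D=(262,461),g1=(284,232),g2=(312,288)).items():
    w=np.zeros(Z.shape,bool); w[r-14:r+15,c-14:c+15]=1
    bl=C[w&(Z>.038)&(Z<.07)]; al=C[w&(Z>.006)&(Z<.03)]
    if len(bl)>3:
        ctr,wh,a=cv2.minAreaRect((bl[:,:2]*1000).astype(np.float32)); print(n,len(bl),len(al),"blade",bl.mean(0).round(4),np.round(wh,0),round(a,1),"base",al.mean(0).round(4))
def crop(r,c,h=26):return cv2.resize(I[r-h:r+h,c-h:c+h],(260,260),interpolation=cv2.INTER_CUBIC)
cv2.imwrite("pics/crop1.png",np.vstack([np.hstack([crop(248,147),crop(282,265),crop(284,348)]),np.hstack([crop(262,461),crop(238,261),crop(203,380)])]))
```

```text
bench z 0.0007297210796730134 knob [ 0.58903705 -0.16003141  0.16205758]
deck 3952 [726.3 108.1] [ 88.1 269.8] 0.07 0.0521
plate 2106 [ 607.2 -126.7] [119.7 117.7] 0.04 0.0773
cover/tray 8302 [608.5 100.3] [183.2 290.4] 1.08 0.1197
165 [0, 53, 51, 50, 56, 52, 49, 52, 52, 51, 53, 53, 50]
171 [123, 121, 116, 120, 120, 120, 53, 54, 50, 51, 53, 49, 53]
177 [118, 118, 121, 121, 121, 121, 123, 119, 121, 119, 120, 121, 122]
183 [123, 119, 118, 120, 119, 122, 121, 122, 119, 120, 121, 119, 118]
189 [119, 124, 120, 121, 120, 121, 119, 122, 120, 121, 119, 124, 123]
195 [119, 123, 118, 119, 120, 122, 118, 123, 120, 120, 121, 119, 119]
201 [118, 121, 118, 118, 119, 1059, 121, 119, 121, 121, 119, 118, 120]
207 [119, 1059, 121, 120, 117, 118, 123, 120, 122, 118, 116, 118, 119]
213 [116, 121, 119, 121, 119, 118, 120, 121, 122, 119, 118, 119, 121]
219 [120, 121, 118, 120, 119, 121, 122, 121, 121, 120, 117, 122, 120]
225 [0, 80, 80, 85, 87, 90, 95, 97, 101, 102, 103, 107, 111]
231 [-2, 12, 12, 35, 40, 38, 91, 29, 35, 36, 40, 47, 40]
237 [0, 0, -2, 0, 0, 0, 90, -1, 3, 0, 0, 1, 3]
243 [-1, 1059, 1, 3, 0, 3, 94, 0, 0, 0, 5, 1, -2]
249 [1, 0, 2, 0, 1, 0, 0, 2, 1, 4, -1, 0, 0]
A 72 177 blade [0.5008 0.3882 0.0492] [32. 10.] 81.6 base [0.5003 0.3876 0.0131]
B 70 160 blade [0.4235 0.1004 0.0501] [33. 10.] 6.8 base [0.4239 0.0995 0.013 ]
C 74 153 blade [ 0.4227 -0.0947  0.0503] [ 9. 32.] 0.9 base [ 0.4218 -0.0954  0.0125]
D 84 152 blade [ 0.4825 -0.3689  0.0485] [34. 11.] 44.7 base [ 0.4812 -0.3622  0.014 ]
g1 78 159 blade [0.4157 0.1801 0.0499] [33. 11.] 6.8 base [0.4176 0.1775 0.0129]
g2 70 170 blade [0.3553 0.0476 0.0501] [34. 10.] 50.2 base [0.3549 0.0462 0.0127]
```

View pics/crop1.png

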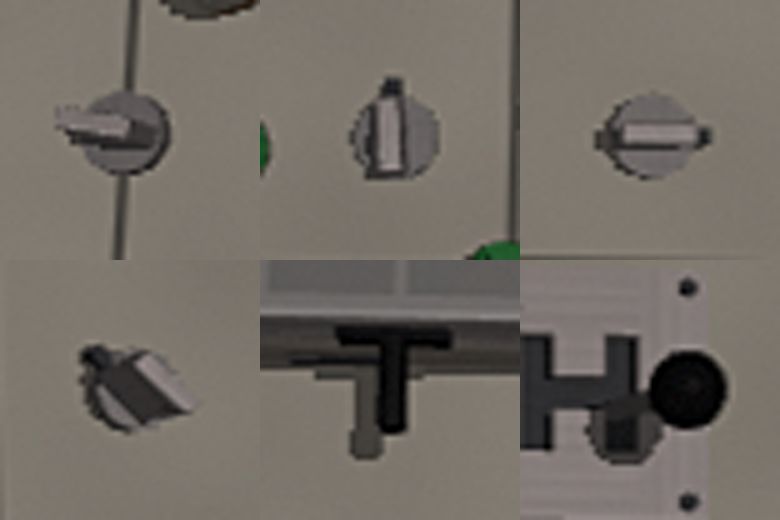

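The crop confirms four grey carriers: the noses of B and D point up and up-left, A's left and C's right. It also shows the tab and the knob in the right-hand slot.

```bash
cat >> h.py <<'E'
from scipy.spatial.transform import Rotation as Ro
def go(x,y,z,yaw,cmd=None,tilt=0):
    """delta to world target TCP (deg yaw, tool down; tilt deg about tool y), in move units"""
    s=robot.observe(); p=s["tool_pos"]; R=Ro.from_euler("xyz",s["tool_rot"])
    if cmd is not None: p=np.array(cmd[:3]); R=Ro.from_euler("xyz",[np.pi,0,np.radians(cmd[3])])
    T=Ro.from_euler("xyz",[np.pi,0,np.radians(yaw)])*Ro.from_rotvec([0,np.radians(tilt),0])
    d=R.inv().apply(np.array([x,y,z])-p)/.75; w=(R.inv()*T).as_rotvec()/(np.pi/4)
    print("go",d.round(4),"rot",w.round(4))
E
python3 - <<'E'
from h import *
for z in(.081,.093): print("tab",at_z("top",239.4,261.5,z))
d=np.load("top0.npz"); C=cloud("top",d["D"]); Z=C[...,2]
m=np.zeros(Z.shape,bool); m[195:230,145:180]=1
X=C[m&(Z>.03)&(Z<.12)]; print("flask",X.mean(0),X.min(0),X.max(0)); X=C[m&(Z>.085)&(Z<.12)]; print("flasktop",X.mean(0),X.min(0),X.max(0))
for q in("beaker","flask","jar","weight","slidebox"):
    for k in nets.landmark_of("top",q)[:2]: print(q,k["conf"],at_z("top",*k["pixel"],0))
for n,(r,c) in dict(A=(248,147),B=(282,265),C=(284,348),D=(262,461)).items():
    w=np.zeros(Z.shape,bool); w[r-14:r+15,c-14:c+15]=1
    b=C[w&(Z>.044)&(Z<.07)]; print(n,len(b),b.mean(0).round(4),cv2.minAreaRect((b[:,:2]*1000).astype(np.float32)))
go(.516,.108,.18,180)
E
```

```text
tab [0.51785358 0.10750352 0.081     ]
tab [0.51627894 0.10626987 0.093     ]
flask [0.57969014 0.34031399 0.07068048] [0.559706   0.32265364 0.03031396] [0.60724532 0.37088758 0.10495151]
flasktop [0.5833599  0.34663192 0.09874879] [0.572973   0.33710535 0.08613345] [0.59460527 0.35982208 0.10495151]
beaker 0.62 [ 0.58652561 -0.38502103  0.        ]
flask 0.63 [0.57644818 0.34834652 0.        ]
jar 0.86 [ 0.41784318 -0.23803777  0.        ]
weight 0.49 [0.42978231 0.01799397 0.        ]
slidebox 0.63 [ 0.48183272 -0.36724028  0.        ]
slidebox 0.55 [0.44387317 0.26455586 0.        ]
A 67 [0.501  0.3887 0.0498] ((501.10882568359375, 389.5561828613281), (31.803478240966797, 9.854515075683594), 81.45866394042969)
B 69 [0.4235 0.1005 0.0503] ((423.90106201171875, 100.79974365234375), (32.593414306640625, 9.843077659606934), 6.764782905578613)
C 73 [ 0.4227 -0.0945  0.0504] ((422.7299499511719, -94.93309020996094), (9.33520793914795, 32.4302978515625), 0.9463794231414795)
D 71 [ 0.4828 -0.3695  0.0498] ((483.2422790527344, -369.4178771972656), (33.529151916503906, 10.835906982421875), 44.694095611572266)
go [-0.6039 -0.3404  0.0289] rot [ 1.000e-04  0.000e+00 -4.212e-01]
```

step_arm(
  steps=[
    {"x": -0.604, "y": -0.34, "z": 0.029, "rz": -0.421, "claw": 0.0},
    {"x": -0.604, "y": -0.34, "z": 0.029, "rz": -0.421, "claw": 0.0},
    {"x": -0.604, "y": -0.34, "z": 0.029, "rz": -0.421, "claw": 0.0},
    {"x": -0.604, "y": -0.34, "z": 0.029, "rz": -0.421, "claw": 0.0},
    {"x": -0.604, "y": -0.34, "z": 0.029, "rz": -0.421, "claw": 0.0},
    {"x": -0.604, "y": -0.34, "z": 0.029, "rz": -0.421, "claw": 0.0},
    {"x": -0.604, "y": -0.34, "z": 0.029, "rz": -0.421, "claw": 0.0},
    {"x": -0.604, "y": -0.34, "z": 0.029, "rz": -0.421, "claw": 0.0},
    {"x": -0.604, "y": -0.34, "z": 0.029, "rz": -0.421, "claw": 0.0},
    {"x": -0.604, "y": -0.34, "z": 0.029, "rz": -0.421, "claw": 0.0},
    {"x": -0.604, "y": -0.34, "z": 0.029, "rz": -0.421, "claw": 0.0},
    {"x": -0.604, "y": -0.34, "z": 0.029, "rz": -0.421, "claw": 0.0},
  ],
)

```text
$.steps[0]: bad value
```

step_arm(
  steps=[
    {"x": -0.604, "y": -0.34, "z": 0.029, "rx": 0, "ry": 0, "rz": -0.421, "claw": 0.1},
    {"x": -0.604, "y": -0.34, "z": 0.029, "rx": 0, "ry": 0, "rz": -0.421, "claw": 0.1},
    {"x": -0.604, "y": -0.34, "z": 0.029, "rx": 0, "ry": 0, "rz": -0.421, "claw": 0.1},
    {"x": -0.604, "y": -0.34, "z": 0.029, "rx": 0, "ry": 0, "rz": -0.421, "claw": 0.1},
    {"x": -0.604, "y": -0.34, "z": 0.029, "rx": 0, "ry": 0, "rz": -0.421, "claw": 0.1},
    {"x": -0.604, "y": -0.34, "z": 0.029, "rx": 0, "ry": 0, "rz": -0.421, "claw": 0.1},
    {"x": -0.604, "y": -0.34, "z": 0.029, "rx": 0, "ry": 0, "rz": -0.421, "claw": 0.1},
    {"x": -0.604, "y": -0.34, "z": 0.029, "rx": 0, "ry": 0, "rz": -0.421, "claw": 0.1},
    {"x": -0.604, "y": -0.34, "z": 0.029, "rx": 0, "ry": 0, "rz": -0.421, "claw": 0.1},
    {"x": -0.604, "y": -0.34, "z": 0.029, "rx": 0, "ry": 0, "rz": -0.421, "claw": 0.1},
    {"x": -0.604, "y": -0.34, "z": 0.029, "rx": 0, "ry": 0, "rz": -0.421, "claw": 0.1},
    {"x": -0.604, "y": -0.34, "z": 0.029, "rx": 0, "ry": 0, "rz": -0.421, "claw": 0.1},
  ],
)

```text
time: 2.15
tool_pos: [0.4969, 0.1293, 0.1814]
tool_rot: [3.141, 0.0, 3.141]
contact_force: [1.2, 0.5, -0.0]
opening: 0.0504
grip_force: 0.0
```

step_arm(
  steps=[
    {"x": -0.0255, "y": -0.0297, "z": 0.0, "rx": 0, "ry": 0, "rz": 0, "claw": 0.1},
    {"x": -0.0255, "y": -0.0297, "z": 0.0, "rx": 0, "ry": 0, "rz": 0, "claw": 0.1},
    {"x": -0.0255, "y": -0.0297, "z": 0.05, "rx": 0, "ry": 0, "rz": 0, "claw": 0.1},
  ],
)

```text
time: 2.4
tool_pos: [0.5203, 0.1078, 0.149]
tool_rot: [3.141, 0.013, 3.138]
contact_force: [1.3, 1.5, -0.3]
opening: 0.0507
grip_force: 0.0
```

Run:
```python
from h import *
go(.516,.107,.062,180); print(robot.observe()["tool_pos"])
```

```text
go [ 0.0073 -0.0012  0.1159] rot [ 0.0013  0.0168 -0.0043]
[0.52034915 0.10777186 0.1489965 ]
```

step_arm(
  squeeze=20,
  steps=[
    {"x": 0.0, "y": 0.0, "z": 0.05, "rx": 0, "ry": 0, "rz": 0, "claw": 0.1},
    {"x": 0.0, "y": 0.0, "z": 0.109, "rx": 0, "ry": 0, "rz": 0, "claw": 0.1},
    {"x": 0.0, "y": 0.0, "z": 0.109, "rx": 0, "ry": 0, "rz": 0, "claw": 0.1},
    {"x": 0.0, "y": 0.0, "z": 0.109, "rx": 0, "ry": 0, "rz": 0, "claw": -1},
    {"x": 0.0, "y": 0.0, "z": 0.109, "rx": 0, "ry": 0, "rz": 0, "claw": -1},
    {"x": 0.0, "y": 0.0, "z": 0.109, "rx": 0, "ry": 0, "rz": 0, "claw": -1},
    {"x": 0.0, "y": 0.0, "z": 0.109, "rx": 0, "ry": 0, "rz": 0, "claw": -1},
    {"x": 0.0, "y": 0.0, "z": 0.109, "rx": 0, "ry": 0, "rz": 0, "claw": -1},
  ],
)

```text
time: 3.07
tool_pos: [0.5161, 0.1091, 0.0639]
tool_rot: [3.141, 0.004, -3.142]
contact_force: [-0.5, 0.3, -0.6]
opening: 0.0219
grip_force: 0.0
```

Run:
```python
from h import *
print(robot.observe()["tool_pos"])
# arc deltas rel. to start, tool frame yaw 180 (x->-X, z->-Z)
for th in np.r_[np.linspace(0,1.85,23)[1:]]:
    X=-.147*np.cos(th)+.013*np.sin(th)+.147; Z=.147*np.sin(th)+.013*np.cos(th)-.013
    print(round(th,3),round(-X/.75,3),round(-Z/.75,3))
```

```text
[0.51605806 0.10908236 0.06393657]
0.084 -0.002 -0.016
0.168 -0.006 -0.033
0.252 -0.011 -0.048
0.336 -0.017 -0.064
0.42 -0.024 -0.078
0.505 -0.033 -0.093
0.589 -0.043 -0.106
0.673 -0.054 -0.118
0.757 -0.065 -0.13
0.841 -0.078 -0.14
0.925 -0.092 -0.15
1.009 -0.106 -0.158
1.093 -0.121 -0.165
1.177 -0.137 -0.17
1.261 -0.153 -0.175
1.345 -0.169 -0.178
1.43 -0.186 -0.179
1.514 -0.202 -0.179
1.598 -0.219 -0.178
1.682 -0.235 -0.176
1.766 -0.251 -0.172
1.85 -0.267 -0.166
```

step_arm(
  steps=[
    {"x": 0.0, "y": 0.0, "z": 0.0, "rx": 0, "ry": 0, "rz": 0, "claw": -1},
    {"x": 0.0, "y": 0.0, "z": 0.0, "rx": 0, "ry": 0, "rz": 0, "claw": -1},
    {"x": 0.0, "y": 0.0, "z": 0.0, "rx": 0, "ry": 0, "rz": 0, "claw": -1},
    {"x": 0.0, "y": 0.0, "z": 0.0, "rx": 0, "ry": 0, "rz": 0, "claw": -1},
  ],
)

```text
time: 3.4
tool_pos: [0.5154, 0.1088, 0.063]
tool_rot: [-3.142, 0.002, 3.141]
contact_force: [-1.6, -1.3, 6.5]
opening: 0.0113
grip_force: 20.0
```

Gripped. Swing up.

step_arm(
  steps=[
    {"x": -0.002, "y": 0.0, "z": -0.016, "rx": 0, "ry": 0, "rz": 0, "claw": -1},
    {"x": -0.006, "y": 0.0, "z": -0.033, "rx": 0, "ry": 0, "rz": 0, "claw": -1},
    {"x": -0.011, "y": 0.0, "z": -0.048, "rx": 0, "ry": 0, "rz": 0, "claw": -1},
    {"x": -0.017, "y": 0.0, "z": -0.064, "rx": 0, "ry": 0, "rz": 0, "claw": -1},
    {"x": -0.024, "y": 0.0, "z": -0.078, "rx": 0, "ry": 0, "rz": 0, "claw": -1},
    {"x": -0.033, "y": 0.0, "z": -0.093, "rx": 0, "ry": 0, "rz": 0, "claw": -1},
    {"x": -0.043, "y": 0.0, "z": -0.106, "rx": 0, "ry": 0, "rz": 0, "claw": -1},
    {"x": -0.054, "y": 0.0, "z": -0.118, "rx": 0, "ry": 0, "rz": 0, "claw": -1},
    {"x": -0.065, "y": 0.0, "z": -0.13, "rx": 0, "ry": 0, "rz": 0, "claw": -1},
    {"x": -0.078, "y": 0.0, "z": -0.14, "rx": 0, "ry": 0, "rz": 0, "claw": -1},
    {"x": -0.092, "y": 0.0, "z": -0.15, "rx": 0, "ry": 0, "rz": 0, "claw": -1},
    {"x": -0.106, "y": 0.0, "z": -0.158, "rx": 0, "ry": 0, "rz": 0, "claw": -1},
  ],
)

```text
time: 4.4
tool_pos: [0.5933, 0.1086, 0.1795]
tool_rot: [-3.141, -0.005, 3.141]
contact_force: [-3.1, -0.8, -5.1]
opening: 0.0109
grip_force: 20.0
```

step_arm(
  steps=[
    {"x": -0.015, "y": 0.0, "z": -0.007, "rx": 0, "ry": 0, "rz": 0, "claw": -1},
    {"x": -0.031, "y": 0.0, "z": -0.012, "rx": 0, "ry": 0, "rz": 0, "claw": -1},
    {"x": -0.047, "y": 0.0, "z": -0.017, "rx": 0, "ry": 0, "rz": 0, "claw": -1},
    {"x": -0.063, "y": 0.0, "z": -0.02, "rx": 0, "ry": 0, "rz": 0, "claw": -1},
    {"x": -0.08, "y": 0.0, "z": -0.021, "rx": 0, "ry": 0, "rz": 0, "claw": -1},
    {"x": -0.096, "y": 0.0, "z": -0.021, "rx": 0, "ry": 0, "rz": 0, "claw": -1},
    {"x": -0.113, "y": 0.0, "z": -0.02, "rx": 0, "ry": 0, "rz": 0, "claw": -1},
    {"x": -0.129, "y": 0.0, "z": -0.018, "rx": 0, "ry": 0, "rz": 0, "claw": -1},
    {"x": -0.145, "y": 0.0, "z": -0.014, "rx": 0, "ry": 0, "rz": 0, "claw": -1},
    {"x": -0.147, "y": 0.0, "z": -0.014, "rx": 0, "ry": 0, "rz": 0, "claw": -1},
    {"x": -0.147, "y": 0.0, "z": -0.014, "rx": 0, "ry": 0, "rz": 0, "claw": -1},
    {"x": -0.147, "y": 0.0, "z": -0.014, "rx": 0, "ry": 0, "rz": 0, "claw": -1},
  ],
)

```text
time: 5.4
tool_pos: [0.7076, 0.1084, 0.1941]
tool_rot: [-3.142, 0.009, 3.141]
contact_force: [6.2, -1.0, 8.9]
opening: 0.0109
grip_force: 20.0
```

step_arm(
  steps=[
    {"x": 0, "y": 0.0, "z": 0, "rx": 0, "ry": 0, "rz": 0, "claw": -0.5},
    {"x": 0, "y": 0.0, "z": 0, "rx": 0, "ry": 0, "rz": 0, "claw": -0.3},
    {"x": 0, "y": 0.0, "z": 0, "rx": 0, "ry": 0, "rz": 0, "claw": -0.3},
    {"x": 0, "y": 0.0, "z": 0, "rx": 0, "ry": 0, "rz": 0, "claw": -0.3},
    {"x": 0, "y": 0.0, "z": -0.05, "rx": 0, "ry": 0, "rz": 0, "claw": -0.2},
    {"x": 0, "y": 0.0, "z": -0.09, "rx": 0, "ry": 0, "rz": 0, "claw": -0.2},
    {"x": 0, "y": 0.0, "z": -0.09, "rx": 0, "ry": 0, "rz": 0, "claw": -0.2},
  ],
)

```text
time: 5.98
tool_pos: [0.7065, 0.1091, 0.2656]
tool_rot: [3.141, 0.011, -3.142]
contact_force: [0.9, 0.3, 1.8]
opening: 0.0364
grip_force: 0.0
```

Run:
```python
from h import *
o=robot.observe(); print(o["tool_pos"],o["tool_rot"])
I,D=read_camera("scene"); cv2.imwrite("pics/s1.png",I)
I,D=read_camera("top"); C=cloud("top",D); Z=C[...,2]; cv2.imwrite("pics/t1.png",I)
for n,(r,c) in dict(A=(248,147),B=(282,265),C=(284,348),D=(262,461)).items():
    w=np.zeros(Z.shape,bool); w[r-18:r+19,c-18:c+19]=1
    b=C[w&(Z>.044)&(Z<.07)]
    if len(b): print(n,len(b),b.mean(0).round(4),cv2.minAreaRect((b[:,:2]*1000).astype(np.float32)))
for k in nets.landmark_of("scene","cover_tab")[:2]: print(k,pix("scene",(.702,.108,.21)),pix("scene",(.663+.147*.03,.108,.068+.147)))
go(.4227,-.0948,.12,90.9)
```

```text
[0.7065423  0.10908508 0.26562272] [ 3.14096641  0.01059359 -3.14156913]
A 72 [0.501  0.3896 0.0496] ((501.2637634277344, 390.5530090332031), (35.14419937133789, 10.083614349365234), 81.84457397460938)
C 74 [ 0.4227 -0.0947  0.0502] ((422.7875061035156, -95.14771270751953), (9.39824390411377, 32.75950622558594), 1.0793991088867188)
D 72 [ 0.4828 -0.3692  0.0499] ((483.4042663574219, -369.20849609375), (32.70923614501953, 10.462130546569824), 45.67158126831055)
{'pixel': [185.5, 433.7], 'conf': 0.69} (np.float64(189.3266369573705), np.float64(440.61983050100525)) (np.float64(183.0496044032964), np.float64(423.043499741471))
{'pixel': [266.0, 298.2], 'conf': 0.47} (np.float64(189.3266369573705), np.float64(440.61983050100525)) (np.float64(183.0496044032964), np.float64(423.043499741471))
go [ 0.3754 -0.2717  0.1841] rot [-8.00e-04 -1.00e-03  1.98e+00]
```

View pics/s1.png

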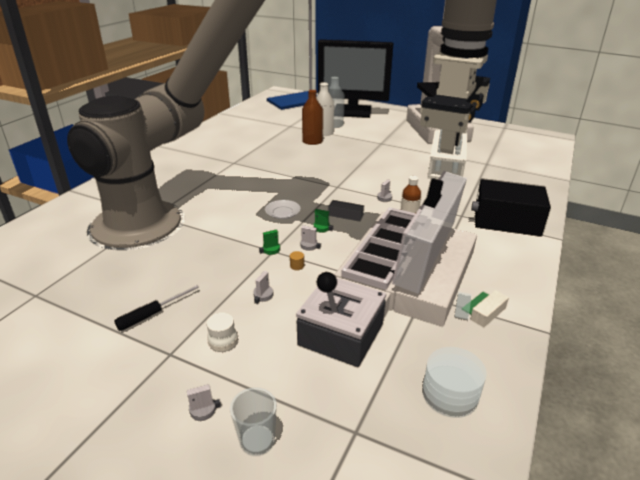

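step_arm(
  steps=[
    {"x": 0.375, "y": -0.272, "z": 0.0, "rx": 0, "ry": 0, "rz": 0.99, "claw": 0.3},
    {"x": 0.375, "y": -0.272, "z": 0.0, "rx": 0, "ry": 0, "rz": 0.99, "claw": 0.3},
    {"x": 0.375, "y": -0.272, "z": 0.0, "rx": 0, "ry": 0, "rz": 0.99, "claw": 0.3},
    {"x": 0.375, "y": -0.272, "z": 0.1, "rx": 0, "ry": 0, "rz": 0.99, "claw": 0.3},
    {"x": 0.375, "y": -0.272, "z": 0.1, "rx": 0, "ry": 0, "rz": 0.99, "claw": 0.3},
    {"x": 0.375, "y": -0.272, "z": 0.1, "rx": 0, "ry": 0, "rz": 0.99, "claw": 0.3},
    {"x": 0.375, "y": -0.272, "z": 0.1, "rx": 0, "ry": 0, "rz": 0.99, "claw": 0.3},
    {"x": 0.375, "y": -0.272, "z": 0.1, "rx": 0, "ry": 0, "rz": 0.99, "claw": 0.3},
    {"x": 0.375, "y": -0.272, "z": 0.1, "rx": 0, "ry": 0, "rz": 0.99, "claw": 0.3},
    {"x": 0.375, "y": -0.272, "z": 0.1, "rx": 0, "ry": 0, "rz": 0.99, "claw": 0.3},
  ],
)

```text
time: 6.97
tool_pos: [0.4176, -0.0958, 0.1804]
tool_rot: [-3.138, -0.007, 2.361]
contact_force: [0.6, -0.0, -0.4]
opening: 0.0599
grip_force: 0.0
```

step_arm(
  steps=[
    {"x": 0, "y": 0, "z": 0.08, "rx": 0, "ry": 0, "rz": 0.99, "claw": 0.1},
    {"x": 0, "y": 0, "z": 0.08, "rx": 0, "ry": 0, "rz": 0.99, "claw": 0.1},
    {"x": 0, "y": 0, "z": 0.08, "rx": 0, "ry": 0, "rz": 0.99, "claw": 0.1},
    {"x": 0, "y": 0, "z": 0.08, "rx": 0, "ry": 0, "rz": 0.99, "claw": 0.1},
    {"x": 0, "y": 0, "z": 0.08, "rx": 0, "ry": 0, "rz": 0.99, "claw": 0.1},
    {"x": 0, "y": 0, "z": 0.08, "rx": 0, "ry": 0, "rz": 0.99, "claw": 0.1},
    {"x": 0, "y": 0, "z": 0.08, "rx": 0, "ry": 0, "rz": 0.99, "claw": 0.1},
    {"x": 0, "y": 0, "z": 0.08, "rx": 0, "ry": 0, "rz": 0.99, "claw": 0.1},
    {"x": 0, "y": 0, "z": 0.08, "rx": 0, "ry": 0, "rz": 0.99, "claw": 0.1},
  ],
)

```text
time: 7.72
tool_pos: [0.423, -0.0946, 0.1227]
tool_rot: [-3.14, -0.001, 1.588]
contact_force: [0.9, -0.1, -0.5]
opening: 0.0506
grip_force: 0.0
```

Run:
```python
from h import *
o=robot.observe(); print(o["tool_pos"],o["tool_rot"],o["qpos"])
go(.4227,-.0949,.02,90.9)
```

```text
[ 0.42296183 -0.0945905   0.12273159] [-3.14002249e+00 -8.98409594e-04  1.58809249e+00] [-3.97373094e-01  2.67519521e-01  1.87766348e+00  2.25659987e-04
  9.98208717e-01 -4.14792400e-01]
go [-5.00e-04 -1.00e-04  1.37e-01] rot [-0.002  -0.0011  0.002 ]
```

step_arm(
  squeeze=30,
  steps=[
    {"x": 0, "y": 0, "z": 0.05, "rx": 0, "ry": 0, "rz": 0, "claw": 0.1},
    {"x": 0, "y": 0, "z": 0.1, "rx": 0, "ry": 0, "rz": 0, "claw": -0.2},
    {"x": 0, "y": 0, "z": 0.136, "rx": 0, "ry": 0, "rz": 0, "claw": -0.2},
    {"x": 0, "y": 0, "z": 0.136, "rx": 0, "ry": 0, "rz": 0, "claw": -1},
    {"x": 0, "y": 0, "z": 0.136, "rx": 0, "ry": 0, "rz": 0, "claw": -1},
    {"x": 0, "y": 0, "z": 0.136, "rx": 0, "ry": 0, "rz": 0, "claw": -1},
    {"x": 0, "y": 0, "z": 0.136, "rx": 0, "ry": 0, "rz": 0, "claw": -1},
    {"x": 0, "y": 0, "z": 0.136, "rx": 0, "ry": 0, "rz": 0, "claw": -1},
    {"x": 0, "y": 0, "z": 0.136, "rx": 0, "ry": 0, "rz": 0, "claw": -1},
    {"x": 0, "y": 0, "z": 0.136, "rx": 0, "ry": 0, "rz": 0, "claw": -1},
  ],
)

```text
time: 8.55
tool_pos: [0.4243, -0.0956, 0.0228]
tool_rot: [3.139, 0.001, 1.587]
contact_force: [-0.3, -0.7, 7.1]
opening: 0.0085
grip_force: 30.0
```

step_arm(
  steps=[
    {"x": 0, "y": 0, "z": -0.05, "rx": 0, "ry": 0, "rz": 0, "claw": -1},
    {"x": 0, "y": 0, "z": -0.1, "rx": 0, "ry": 0, "rz": 0, "claw": -1},
    {"x": 0, "y": 0, "z": -0.15, "rx": 0, "ry": 0, "rz": -0.1, "claw": -1},
    {"x": 0.05, "y": 0.05, "z": -0.17, "rx": 0, "ry": 0, "rz": -0.2, "claw": -1},
    {"x": 0.08, "y": 0.08, "z": -0.17, "rx": 0, "ry": 0, "rz": -0.35, "claw": -1},
    {"x": 0.11, "y": 0.11, "z": -0.17, "rx": 0, "ry": 0, "rz": -0.5, "claw": -1},
    {"x": 0.14, "y": 0.14, "z": -0.17, "rx": 0, "ry": 0, "rz": -0.65, "claw": -1},
    {"x": 0.17, "y": 0.17, "z": -0.17, "rx": 0, "ry": 0, "rz": -0.8, "claw": -1},
    {"x": 0.2, "y": 0.2, "z": -0.17, "rx": 0, "ry": 0, "rz": -0.95, "claw": -1},
    {"x": 0.225, "y": 0.225, "z": -0.17, "rx": 0, "ry": 0, "rz": -0.99, "claw": -1},
    {"x": 0.225, "y": 0.244, "z": -0.17, "rx": 0, "ry": 0, "rz": -0.99, "claw": -1},
    {"x": 0.225, "y": 0.244, "z": -0.17, "rx": 0, "ry": 0, "rz": -0.99, "claw": -1},
  ],
)

```text
time: 9.55
tool_pos: [0.6056, 0.0777, 0.1489]
tool_rot: [3.14, 0.001, 2.366]
contact_force: [-0.7, -0.4, -1.7]
opening: 0.0088
grip_force: 30.0
```

step_arm(
  steps=[
    {"x": 0, "y": 0, "z": 0, "rx": 0, "ry": 0, "rz": -0.15, "claw": -1},
    {"x": 0, "y": 0, "z": 0, "rx": 0, "ry": 0, "rz": -0.3, "claw": -1},
    {"x": 0, "y": 0, "z": 0, "rx": 0, "ry": 0, "rz": -0.45, "claw": -1},
    {"x": 0, "y": 0, "z": 0, "rx": 0, "ry": 0, "rz": -0.6, "claw": -1},
    {"x": 0, "y": 0, "z": 0, "rx": 0, "ry": 0, "rz": -0.75, "claw": -1},
    {"x": 0, "y": 0, "z": 0, "rx": 0, "ry": 0, "rz": -0.9, "claw": -1},
    {"x": 0, "y": 0, "z": 0, "rx": 0, "ry": 0, "rz": -0.99, "claw": -1},
    {"x": 0, "y": 0, "z": 0, "rx": 0, "ry": 0, "rz": -0.99, "claw": -1},
    {"x": 0, "y": 0, "z": 0, "rx": 0, "ry": 0, "rz": -0.99, "claw": -1},
  ],
)

```text
time: 10.3
tool_pos: [0.6031, 0.076, 0.1493]
tool_rot: [3.142, -0.0, 3.138]
contact_force: [-0.2, 0.1, -1.4]
opening: 0.0086
grip_force: 30.0
```

Run:
```python
from h import *
o=robot.observe(); print(o["tool_pos"],o["tool_rot"],o["opening"],o["grip_force"])
I,D=read_camera("scene"); r,c=map(int,pix("scene",o["tool_pos"])); print(r,c)
d=np.load("top0.npz")
def crop(I,r,c,h):return cv2.resize(I[r-h:r+h,c-h:c+h],(390,390),interpolation=cv2.INTER_CUBIC)
S=np.load("scene0.npz")["I"]
cv2.imwrite("pics/c2.png",np.hstack([crop(I,r,c,60),crop(S,195,384,30)]))
go(.607,.076,.0725,180)
```

```text
[0.60309961 0.07597664 0.14931259] [ 3.14156525e+00 -1.76625018e-04  3.13827644e+00] 0.008611598894447412 29.995518922805786
212 382
go [-5.000e-03 -1.000e-04  1.024e-01] rot [ 0.     -0.     -0.0041]
```

View pics/c2.png

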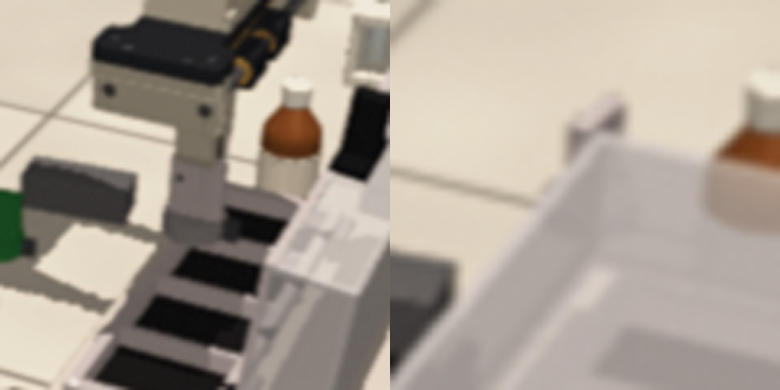

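The left crop shows carrier C held with its nose towards the far rim, at (225,235). The right one shows A half hidden behind the cover. Next I lower C.

step_arm(
  steps=[
    {"x": -0.005, "y": 0, "z": 0.04, "rx": 0, "ry": 0, "rz": 0, "claw": -1},
    {"x": -0.005, "y": 0, "z": 0.07, "rx": 0, "ry": 0, "rz": 0, "claw": -1},
    {"x": -0.005, "y": 0, "z": 0.09, "rx": 0, "ry": 0, "rz": 0, "claw": -1},
    {"x": -0.005, "y": 0, "z": 0.101, "rx": 0, "ry": 0, "rz": 0, "claw": -1},
    {"x": -0.005, "y": 0, "z": 0.101, "rx": 0, "ry": 0, "rz": 0, "claw": -1},
  ],
)

```text
time: 10.77
tool_pos: [0.607, 0.0761, 0.0731]
tool_rot: [-3.141, -0.001, 3.14]
contact_force: [0.4, -0.1, -0.5]
opening: 0.0087
grip_force: 30.0
```

step_arm(
  steps=[
    {"x": 0, "y": 0, "z": 0.001, "rx": 0, "ry": 0, "rz": 0, "claw": -1},
    {"x": 0, "y": 0, "z": 0.001, "rx": 0, "ry": 0, "rz": 0, "claw": -0.4},
    {"x": 0, "y": 0, "z": 0.001, "rx": 0, "ry": 0, "rz": 0, "claw": -0.4},
    {"x": 0, "y": 0, "z": 0.001, "rx": 0, "ry": 0, "rz": 0, "claw": -0.4},
    {"x": 0, "y": 0, "z": 0.001, "rx": 0, "ry": 0, "rz": 0, "claw": -0.4},
    {"x": 0, "y": 0, "z": -0.04, "rx": 0, "ry": 0, "rz": 0, "claw": -0.4},
    {"x": 0, "y": 0, "z": -0.09, "rx": 0, "ry": 0, "rz": 0, "claw": -0.4},
    {"x": 0, "y": 0, "z": -0.13, "rx": 0, "ry": 0, "rz": 0, "claw": -0.4},
    {"x": 0.1, "y": 0.03, "z": -0.13, "rx": 0, "ry": 0, "rz": -0.1, "claw": -0.2},
    {"x": 0.244, "y": 0.032, "z": -0.13, "rx": 0, "ry": 0, "rz": -0.15, "claw": -0.2},
    {"x": 0.244, "y": 0.032, "z": -0.13, "rx": 0, "ry": 0, "rz": -0.15, "claw": -0.2},
    {"x": 0.244, "y": 0.032, "z": -0.13, "rx": 0, "ry": 0, "rz": -0.15, "claw": -0.2},
  ],
)

```text
time: 11.77
tool_pos: [0.4411, 0.0991, 0.1708]
tool_rot: [3.142, 0.001, -3.024]
contact_force: [-0.4, 0.2, 0.3]
opening: 0.0368
grip_force: 0.0
```

```bash
cat >> h.py <<'E'
def carriers():
    """grey carrier blades: tops on bench (z~.05) or in bays (z~.10)"""
    I,D=read_camera("top"); C=cloud("top",D); Z=C[...,2]
    p=C.reshape(-1,3); 
    for lo,hi in((.043,.058),(.093,.107)):
        m=((Z>lo)&(Z<hi)&(C[...,0]<(.68 if hi>.09 else .54))&(C[...,0]>.3)).astype(np.uint8)
        n,L,st,_=cv2.connectedComponentsWithStats(m,connectivity=8)
        for i in range(1,n):
            if not 35<st[i,4]<200: continue
            b=C[L==i]; col=I[L==i].mean(0); q=cv2.minAreaRect((b[:,:2]*1000).astype(np.float32))
            w,h=q[1]; a=q[2] if w>h else q[2]-90
            print("GREEN" if col[1]>col[2]*1.5 else "grey", "n",st[i,4],"mean",b.mean(0).round(4),"rect",np.round(q[0],1),np.round((w,h),0),"axis",round(a,1))
    return I,D
E
python3 - <<'E'
from h import *
o=robot.observe(); print(o["tool_pos"],o["tool_rot"])
I,D=carriers(); cv2.imwrite("pics/t2.png",I)
go(.4238,.1007,.12,186.8)
E
```

```text
[0.44110521 0.09908913 0.17081144] [ 3.14150439e+00  6.26382646e-04 -3.02389665e+00]
grey n 73 mean [0.5008 0.3896 0.0501] rect [501. 390.] [34. 10.] axis 82.3
grey n 74 mean [ 0.4827 -0.3692  0.0496] rect [ 483.1 -370. ] [32. 11.] axis 46.4
GREEN n 67 mean [0.3552 0.0473 0.0508] rect [355.4  48. ] [34. 10.] axis 50.0
grey n 44 mean [ 0.6701 -0.626   0.0994] rect [ 669.7 -627.2] [22.  9.] axis 20.6
grey n 76 mean [0.6033 0.076  0.1001] rect [603.7  76.2] [34.  9.] axis 1.3
grey n 91 mean [0.5838 0.3473 0.1   ] rect [584.4 347.5] [21. 21.] axis -86.0
grey n 52 mean [ 0.5963 -0.6488  0.1   ] rect [ 594.5 -650.4] [34. 10.] axis 17.0
go [0.0075 0.0022 0.0651] rot [ 0.0019 -0.0158  0.0002]
```

Run:
```python
from h import *
I,D=read_camera("scene")
for k in nets.landmark_of("scene","carrier0"): print(np.round(k["pixel"],1),round(k["conf"],2),at_z("scene",*k["pixel"],0).round(3))
go(.4238,.1007,.021,186.8)
```

```text
[410.2 201.3] 0.96 [ 0.483 -0.369  0.   ]
[248.4 270.2] 0.95 [0.352 0.054 0.   ]
[259.8 379.1] 0.91 [0.589 0.124 0.   ]
[224.9 320.8] 0.91 [0.41  0.196 0.   ]
[243.  307.1] 0.77 [0.417 0.111 0.   ]
[199.  384.7] 0.69 [0.505 0.391 0.   ]
[281.4 326. ] 0.42 [0.517 0.003 0.   ]
[216.4 348. ] 0.37 [0.453 0.263 0.   ]
go [0.021  0.0044 0.2001] rot [ 0.0002 -0.0014 -0.0002]
```

step_arm(
  squeeze=30,
  steps=[
    {"x": 0.021, "y": 0.004, "z": 0.04, "rx": 0, "ry": 0, "rz": 0, "claw": -0.1},
    {"x": 0.021, "y": 0.004, "z": 0.09, "rx": 0, "ry": 0, "rz": 0, "claw": -0.1},
    {"x": 0.021, "y": 0.004, "z": 0.14, "rx": 0, "ry": 0, "rz": 0, "claw": -0.2},
    {"x": 0.021, "y": 0.004, "z": 0.199, "rx": 0, "ry": 0, "rz": 0, "claw": -0.2},
    {"x": 0.021, "y": 0.004, "z": 0.199, "rx": 0, "ry": 0, "rz": 0, "claw": -0.2},
    {"x": 0.021, "y": 0.004, "z": 0.199, "rx": 0, "ry": 0, "rz": 0, "claw": -1},
    {"x": 0.021, "y": 0.004, "z": 0.199, "rx": 0, "ry": 0, "rz": 0, "claw": -1},
    {"x": 0.021, "y": 0.004, "z": 0.199, "rx": 0, "ry": 0, "rz": 0, "claw": -1},
    {"x": 0.021, "y": 0.004, "z": 0.199, "rx": 0, "ry": 0, "rz": 0, "claw": -1},
    {"x": 0.021, "y": 0.004, "z": 0.199, "rx": 0, "ry": 0, "rz": 0, "claw": -1},
    {"x": 0.021, "y": 0.004, "z": 0.199, "rx": 0, "ry": 0, "rz": 0, "claw": -1},
    {"x": 0.021, "y": 0.004, "z": 0.199, "rx": 0, "ry": 0, "rz": 0, "claw": -1},
  ],
)

```text
time: 12.92
tool_pos: [0.4286, 0.1006, 0.0232]
tool_rot: [3.141, 0.004, -3.024]
contact_force: [0.1, 3.2, 7.3]
opening: 0.0087
grip_force: 30.0
```

step_arm(
  steps=[
    {"x": 0, "y": 0, "z": -0.05, "rx": 0, "ry": 0, "rz": 0, "claw": -1},
    {"x": 0, "y": 0, "z": -0.1, "rx": 0, "ry": 0, "rz": 0, "claw": -1},
    {"x": 0, "y": 0, "z": -0.15, "rx": 0, "ry": 0, "rz": 0, "claw": -1},
    {"x": -0.04, "y": 0.004, "z": -0.17, "rx": 0, "ry": 0, "rz": 0.1, "claw": -1},
    {"x": -0.08, "y": 0.012, "z": -0.17, "rx": 0, "ry": 0, "rz": 0.151, "claw": -1},
    {"x": -0.12, "y": 0.02, "z": -0.17, "rx": 0, "ry": 0, "rz": 0.151, "claw": -1},
    {"x": -0.16, "y": 0.024, "z": -0.17, "rx": 0, "ry": 0, "rz": 0.151, "claw": -1},
    {"x": -0.2, "y": 0.024, "z": -0.17, "rx": 0, "ry": 0, "rz": 0.151, "claw": -1},
    {"x": -0.24, "y": 0.024, "z": -0.17, "rx": 0, "ry": 0, "rz": 0.151, "claw": -1},
    {"x": -0.246, "y": 0.024, "z": -0.17, "rx": 0, "ry": 0, "rz": 0.151, "claw": -1},
    {"x": -0.246, "y": 0.024, "z": -0.17, "rx": 0, "ry": 0, "rz": 0.151, "claw": -1},
    {"x": -0.246, "y": 0.024, "z": -0.17, "rx": 0, "ry": 0, "rz": 0.151, "claw": -1},
  ],
)

```text
time: 13.92
tool_pos: [0.607, 0.1395, 0.1487]
tool_rot: [-3.141, -0.002, 3.141]
contact_force: [0.1, 0.7, -1.7]
opening: 0.0088
grip_force: 30.0
```

Run:
```python
from h import *
o=robot.observe(); print(o["tool_pos"],o["tool_rot"],o["opening"],o["grip_force"])
go(.611,.140,.073,180)
```

```text
[0.60703918 0.13946225 0.14870667] [-3.14142030e+00 -1.69835008e-03  3.14069974e+00] 0.008752316717722863 29.969615417649038
go [-0.0055  0.0007  0.1009] rot [-0.0002 -0.0022 -0.0011]
```

step_arm(
  steps=[
    {"x": -0.005, "y": 0, "z": 0.04, "rx": 0, "ry": 0, "rz": 0, "claw": -1},
    {"x": -0.005, "y": 0, "z": 0.07, "rx": 0, "ry": 0, "rz": 0, "claw": -1},
    {"x": -0.005, "y": 0, "z": 0.09, "rx": 0, "ry": 0, "rz": 0, "claw": -1},
    {"x": -0.005, "y": 0, "z": 0.102, "rx": 0, "ry": 0, "rz": 0, "claw": -1},
    {"x": -0.005, "y": 0, "z": 0.102, "rx": 0, "ry": 0, "rz": 0, "claw": -1},
    {"x": -0.005, "y": 0, "z": 0.102, "rx": 0, "ry": 0, "rz": 0, "claw": -0.4},
    {"x": -0.005, "y": 0, "z": 0.102, "rx": 0, "ry": 0, "rz": 0, "claw": -0.4},
    {"x": -0.005, "y": 0, "z": 0.102, "rx": 0, "ry": 0, "rz": 0, "claw": -0.4},
    {"x": -0.005, "y": 0, "z": 0.102, "rx": 0, "ry": 0, "rz": 0, "claw": -0.4},
    {"x": -0.005, "y": 0, "z": 0.05, "rx": 0, "ry": 0, "rz": 0, "claw": -0.4},
    {"x": -0.005, "y": 0, "z": 0.0, "rx": 0, "ry": 0, "rz": 0, "claw": -0.4},
    {"x": -0.005, "y": 0, "z": -0.03, "rx": 0, "ry": 0, "rz": 0, "claw": -0.4},
  ],
)

```text
time: 14.92
tool_pos: [0.613, 0.1396, 0.1756]
tool_rot: [3.141, 0.005, 3.141]
contact_force: [1.8, 0.0, 1.5]
opening: 0.0277
grip_force: 0.0
```

step_arm(
  steps=[
    {"x": 0.05, "y": 0.05, "z": -0.02, "rx": 0, "ry": 0, "rz": 0.15, "claw": 0},
    {"x": 0.08, "y": 0.1, "z": -0.02, "rx": 0, "ry": 0, "rz": 0.3, "claw": 0},
    {"x": 0.11, "y": 0.15, "z": -0.02, "rx": 0, "ry": 0, "rz": 0.45, "claw": 0},
    {"x": 0.14, "y": 0.19, "z": -0.02, "rx": 0, "ry": 0, "rz": 0.6, "claw": 0},
    {"x": 0.141, "y": 0.23, "z": -0.02, "rx": 0, "ry": 0, "rz": 0.75, "claw": 0},
    {"x": 0.141, "y": 0.27, "z": -0.02, "rx": 0, "ry": 0, "rz": 0.9, "claw": 0},
    {"x": 0.141, "y": 0.31, "z": -0.02, "rx": 0, "ry": 0, "rz": 1, "claw": 0},
    {"x": 0.141, "y": 0.334, "z": -0.02, "rx": 0, "ry": 0, "rz": 1, "claw": 0},
    {"x": 0.141, "y": 0.334, "z": -0.02, "rx": 0, "ry": 0, "rz": 1, "claw": 0},
    {"x": 0.141, "y": 0.334, "z": -0.02, "rx": 0, "ry": 0, "rz": 1, "claw": 0},
  ],
)

```text
time: 15.75
tool_pos: [0.5059, 0.3908, 0.1862]
tool_rot: [-3.141, 0.0, 2.357]
contact_force: [0.3, -1.2, 0.5]
opening: 0.046
grip_force: 0.0
```

Run:
```python
from h import *
o=robot.observe(); print(o["tool_pos"],o["tool_rot"])
I,D=carriers()
for k in nets.landmark_of("top","nose0"): print("nose",np.round(k["pixel"],1),round(k["conf"],2),at_z("top",*k["pixel"],.006).round(3))
S,_=read_camera("scene")
cv2.imwrite("pics/c3.png",np.hstack([cv2.resize(S[150:260,320:480],(640,440)) ]))
go(.501,.390,.17,82); go(.501,.390,.17,82,tilt=17); go(.501,.390,.17,82,tilt=-17)
```

```text
[0.50591828 0.39077101 0.18623522] [-3.14115847e+00  2.09980172e-04  2.35736492e+00]
grey n 65 mean [0.5011 0.388  0.0499] rect [501.3 390.2] [35. 10.] axis 81.2
grey n 76 mean [ 0.4825 -0.3692  0.0495] rect [ 482.8 -369.6] [33. 11.] axis 45.2
GREEN n 72 mean [0.4159 0.1804 0.0502] rect [415.7 180.9] [33. 10.] axis 6.4
GREEN n 67 mean [0.3552 0.0477 0.05  ] rect [355.4  48. ] [34. 10.] axis 50.5
grey n 45 mean [ 0.6692 -0.6261  0.0985] rect [ 668.9 -627.2] [24.  9.] axis 14.3
grey n 73 mean [0.6047 0.1388 0.0997] rect [604.4 139.1] [10. 35.] axis -2.7
grey n 78 mean [0.6032 0.0762 0.1   ] rect [603.9  76.1] [34.  9.] axis 1.2
grey n 93 mean [0.5837 0.3474 0.0995] rect [583.7 347.7] [22. 22.] axis 3.9
grey n 49 mean [ 0.5968 -0.6491  0.0995] rect [ 595.1 -649.8] [36.  9.] axis 14.4
nose [245.7 132.5] 0.83 [0.506 0.423 0.006]
nose [194.4 275.6] 0.83 [0.639 0.084 0.006]
nose [275.4 232.6] 0.81 [0.44  0.181 0.006]
nose [192.1 249.9] 0.68 [0.644 0.147 0.006]
nose [318.7 295.5] 0.62 [0.34  0.029 0.006]
nose [251.2 455.2] 0.58 [ 0.508 -0.355  0.006]
go [ 0.0061 -0.0044  0.0222] rot [-2.0000e-04  4.0000e-04  1.1755e+00]
go [ 0.0061 -0.0044  0.0222] rot [-0.1745  0.3509  1.1666]
go [ 0.0061 -0.0044  0.0222] rot [ 0.1742 -0.3501  1.1666]
```

View pics/c3.png

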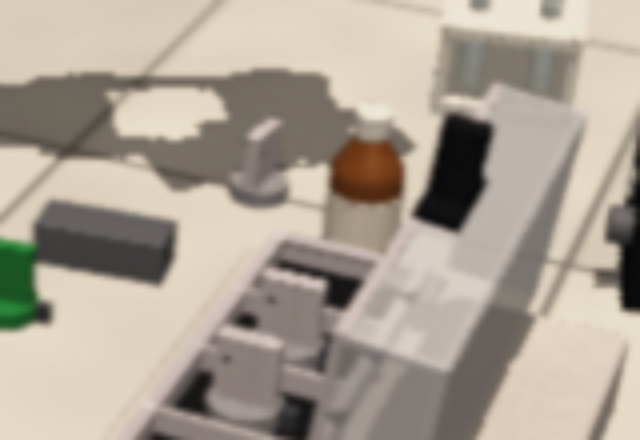

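step_arm(
  steps=[
    {"x": 0.006, "y": -0.004, "z": 0.0, "rx": 0, "ry": 0, "rz": 0.15, "claw": 0},
    {"x": 0.006, "y": -0.004, "z": 0.0, "rx": 0, "ry": 0, "rz": 0.3, "claw": 0},
    {"x": 0.006, "y": -0.004, "z": 0.0, "rx": 0, "ry": 0, "rz": 0.45, "claw": 0},
    {"x": 0.006, "y": -0.004, "z": 0.0, "rx": 0, "ry": 0, "rz": 0.6, "claw": 0},
    {"x": 0.006, "y": -0.004, "z": 0.0, "rx": 0, "ry": 0, "rz": 0.6, "claw": 0},
    {"x": 0.006, "y": -0.004, "z": 0.0, "rx": 0, "ry": 0, "rz": 0.6, "claw": 0},
  ],
)

```text
time: 16.4
tool_pos: [0.5014, 0.3903, 0.1869]
tool_rot: [3.141, 0.0, 1.886]
contact_force: [0.4, -0.0, 0.0]
opening: 0.046
grip_force: 0.0
```

Run:
```python
from h import *
o=robot.observe(); print(o["tool_pos"],o["tool_rot"])
t=20; g=np.array([.501,.389,.042]); s,c=np.sin(np.radians(t)),np.cos(np.radians(t))
for dz in(.1,.0):
    T=g+.019*np.array([-.0*s,-s,-c])+[0,0,dz]; print(T); go(*T,82,tilt=-t)
```

```text
[0.50142641 0.39028552 0.18685809] [3.14128663e+00 8.58044997e-06 1.88628258e+00]
[0.501      0.38250162 0.12414584]
go [-0.0097 -0.0038  0.0836] rot [ 0.1015 -0.4368  0.5735]
[0.501      0.38250162 0.02414584]
go [-0.0097 -0.0038  0.2169] rot [ 0.1015 -0.4368  0.5735]
```

step_arm(
  squeeze=30,
  steps=[
    {"x": -0.01, "y": -0.004, "z": 0.01, "rx": 0.03, "ry": -0.12, "rz": 0.15, "claw": -0.2},
    {"x": -0.01, "y": -0.004, "z": 0.03, "rx": 0.06, "ry": -0.25, "rz": 0.3, "claw": -0.2},
    {"x": -0.01, "y": -0.004, "z": 0.06, "rx": 0.08, "ry": -0.35, "rz": 0.45, "claw": -0.2},
    {"x": -0.01, "y": -0.004, "z": 0.084, "rx": 0.101, "ry": -0.437, "rz": 0.573, "claw": -0.2},
    {"x": -0.01, "y": -0.004, "z": 0.084, "rx": 0.101, "ry": -0.437, "rz": 0.573, "claw": -0.2},
    {"x": -0.01, "y": -0.004, "z": 0.084, "rx": 0.101, "ry": -0.437, "rz": 0.573, "claw": -0.2},
    {"x": -0.01, "y": -0.004, "z": 0.12, "rx": 0.101, "ry": -0.437, "rz": 0.573, "claw": -0.2},
    {"x": -0.01, "y": -0.004, "z": 0.16, "rx": 0.101, "ry": -0.437, "rz": 0.573, "claw": -0.2},
    {"x": -0.01, "y": -0.004, "z": 0.2, "rx": 0.101, "ry": -0.437, "rz": 0.573, "claw": -0.2},
    {"x": -0.01, "y": -0.004, "z": 0.217, "rx": 0.101, "ry": -0.437, "rz": 0.573, "claw": -0.2},
    {"x": -0.01, "y": -0.004, "z": 0.217, "rx": 0.101, "ry": -0.437, "rz": 0.573, "claw": -0.2},
  ],
)

```text
time: 17.32
tool_pos: [0.4993, 0.3816, 0.0214]
tool_rot: [-3.137, 0.352, 1.433]
contact_force: [0.4, -0.1, -0.9]
opening: 0.0369
grip_force: 0.0
```

step_arm(
  steps=[
    {"x": 0, "y": 0, "z": 0, "rx": 0, "ry": 0, "rz": 0, "claw": -1},
    {"x": 0, "y": 0, "z": 0, "rx": 0, "ry": 0, "rz": 0, "claw": -1},
    {"x": 0, "y": 0, "z": 0, "rx": 0, "ry": 0, "rz": 0, "claw": -1},
    {"x": 0, "y": 0, "z": 0, "rx": 0, "ry": 0, "rz": 0, "claw": -1},
    {"x": 0, "y": 0, "z": 0, "rx": 0, "ry": 0, "rz": 0, "claw": -1},
    {"x": 0, "y": 0, "z": 0, "rx": 0, "ry": 0, "rz": 0, "claw": -1},
    {"x": 0, "y": 0, "z": 0, "rx": 0, "ry": 0, "rz": 0, "claw": -1},
  ],
)

```text
time: 17.9
tool_pos: [0.5016, 0.3836, 0.0251]
tool_rot: [3.139, 0.348, 1.429]
contact_force: [2.4, -0.1, 6.3]
opening: 0.0081
grip_force: 30.0
```

Run:
```python
from h import *
o=robot.observe(); print(o["tool_pos"],o["tool_rot"]); p=o["tool_pos"]
go(p[0],p[1],p[2]+.15,82,tilt=-20); go(.507,.390,.19,82); go(.607,.204,.19,40)
```

```text
[0.5016051  0.38363096 0.02507235] [3.13879788 0.34751077 1.42874147]
go [-0.0681  0.0005 -0.188 ] rot [ 0.0025 -0.002  -0.0029]
go [-0.066   0.0065 -0.21  ] rot [ 0.003   0.4425 -0.0024]
go [-0.2791  0.1734 -0.1323] rot [0.165  0.4213 0.9213]
```

step_arm(
  steps=[
    {"x": -0.018, "y": 0, "z": -0.05, "rx": 0, "ry": 0, "rz": 0, "claw": -1},
    {"x": -0.036, "y": 0, "z": -0.1, "rx": 0, "ry": 0, "rz": 0, "claw": -1},
    {"x": -0.054, "y": 0, "z": -0.15, "rx": 0, "ry": 0, "rz": 0, "claw": -1},
    {"x": -0.065, "y": 0.003, "z": -0.19, "rx": 0, "ry": 0.12, "rz": 0, "claw": -1},
    {"x": -0.066, "y": 0.006, "z": -0.21, "rx": 0, "ry": 0.25, "rz": 0, "claw": -1},
    {"x": -0.066, "y": 0.006, "z": -0.21, "rx": 0, "ry": 0.38, "rz": 0, "claw": -1},
    {"x": -0.066, "y": 0.006, "z": -0.21, "rx": 0.003, "ry": 0.443, "rz": -0.002, "claw": -1},
    {"x": -0.066, "y": 0.006, "z": -0.21, "rx": 0.003, "ry": 0.443, "rz": -0.002, "claw": -1},
    {"x": -0.066, "y": 0.006, "z": -0.21, "rx": 0.003, "ry": 0.443, "rz": -0.002, "claw": -1},
  ],
)

```text
time: 18.65
tool_pos: [0.5056, 0.389, 0.1886]
tool_rot: [-3.138, 0.003, 1.429]
contact_force: [0.4, 0.3, -1.9]
opening: 0.0087
grip_force: 30.0
```

Run:
```python
from h import *
o=robot.observe(); print(o["tool_pos"],o["tool_rot"],o["opening"],o["grip_force"])
go(.607,.204,.16,41); go(.607,.204,.19,0)
```

```text
[0.50564684 0.38895996 0.18855861] [-3.13798421  0.00322744  1.42923798] 0.008726926412633822 29.9863001704216
go [-0.225   0.1687  0.0382] rot [-0.0029  0.0056  0.9086]
go [-0.2251  0.1686 -0.0018] rot [-8.0000e-04  6.7000e-03  1.8198e+00]
```

step_arm(
  steps=[
    {"x": -0.04, "y": 0.03, "z": 0, "rx": 0, "ry": 0, "rz": 0.1, "claw": -1},
    {"x": -0.08, "y": 0.06, "z": 0, "rx": 0, "ry": 0, "rz": 0.25, "claw": -1},
    {"x": -0.12, "y": 0.09, "z": 0, "rx": 0, "ry": 0, "rz": 0.4, "claw": -1},
    {"x": -0.16, "y": 0.12, "z": 0, "rx": 0, "ry": 0, "rz": 0.55, "claw": -1},
    {"x": -0.2, "y": 0.15, "z": 0, "rx": 0, "ry": 0, "rz": 0.7, "claw": -1},
    {"x": -0.225, "y": 0.169, "z": 0, "rx": 0, "ry": 0, "rz": 0.85, "claw": -1},
    {"x": -0.225, "y": 0.169, "z": 0, "rx": 0, "ry": 0.005, "rz": 0.909, "claw": -1},
    {"x": -0.225, "y": 0.169, "z": 0, "rx": 0, "ry": 0.005, "rz": 0.909, "claw": -1},
  ],
)

```text
time: 19.32
tool_pos: [0.6083, 0.2042, 0.187]
tool_rot: [-3.138, 0.002, 0.713]
contact_force: [-0.5, -0.3, -2.7]
opening: 0.0081
grip_force: 30.0
```

step_arm(
  steps=[
    {"x": 0, "y": 0, "z": 0, "rx": 0, "ry": 0, "rz": 0.15, "claw": -1},
    {"x": 0, "y": 0, "z": 0, "rx": 0, "ry": 0, "rz": 0.3, "claw": -1},
    {"x": 0, "y": 0, "z": 0, "rx": 0, "ry": 0, "rz": 0.45, "claw": -1},
    {"x": 0, "y": 0, "z": 0, "rx": 0, "ry": 0, "rz": 0.6, "claw": -1},
    {"x": 0, "y": 0, "z": 0, "rx": 0, "ry": 0, "rz": 0.75, "claw": -1},
    {"x": 0, "y": 0, "z": 0, "rx": 0, "ry": 0, "rz": 0.911, "claw": -1},
    {"x": 0, "y": 0, "z": 0, "rx": 0, "ry": 0, "rz": 0.911, "claw": -1},
    {"x": 0, "y": 0, "z": 0, "rx": 0, "ry": 0, "rz": 0.911, "claw": -1},
  ],
)

```text
time: 19.98
tool_pos: [0.6073, 0.2065, 0.1879]
tool_rot: [-3.14, 0.002, 0.008]
contact_force: [-0.5, 0.2, -1.7]
opening: 0.0089
grip_force: 30.0
```

Run:
```python
from h import *
o=robot.observe(); print(o["tool_pos"],o["tool_rot"],o["opening"],o["grip_force"])
go(.607,.204,.078,0)
S,_=read_camera("scene"); cv2.imwrite("pics/c4.png",cv2.resize(S[130:260,320:500],(720,520)))
I,D=carriers()
```

```text
[0.60731517 0.20645973 0.1878628 ] [-3.13972070e+00  2.49614761e-03  7.89502272e-03] 0.008860344565600468 29.987008273601532
go [-1.000e-04  3.600e-03  1.465e-01] rot [-0.0024  0.0032  0.01  ]
grey n 74 mean [ 0.4826 -0.3692  0.0499] rect [ 482.9 -369.5] [33. 12.] axis 48.5
GREEN n 72 mean [0.4161 0.1806 0.0499] rect [415.8 180.9] [33. 10.] axis 7.9
GREEN n 68 mean [0.3553 0.0476 0.0504] rect [355.4  48.1] [34. 10.] axis 50.5
grey n 41 mean [ 0.6699 -0.6261  0.0993] rect [ 667.9 -627.1] [25.  7.] axis 16.2
grey n 68 mean [0.6039 0.1388 0.0997] rect [604.7 139.2] [ 9. 33.] axis -2.6
grey n 79 mean [0.603  0.0761 0.1   ] rect [603.6  76.2] [34.  9.] axis 1.3
grey n 42 mean [0.5891 0.3489 0.1003] rect [589.7 348.7] [11. 20.] axis -79.3
grey n 48 mean [ 0.5965 -0.6491  0.1   ] rect [ 595.9 -650.3] [31. 10.] axis 23.9
```

View pics/c4.png

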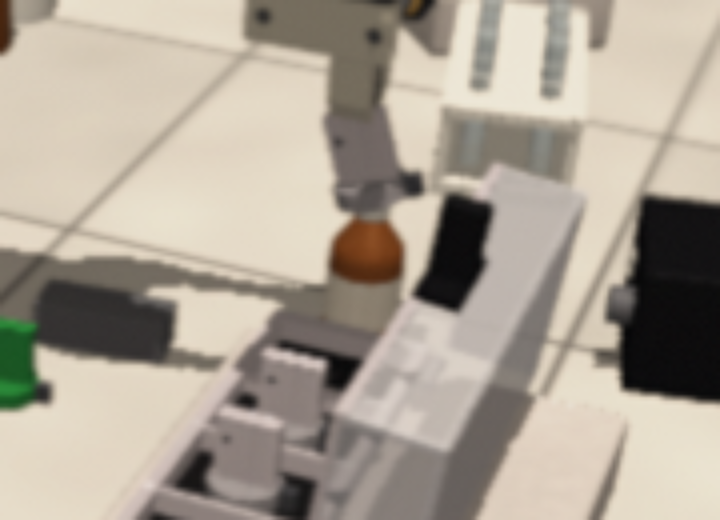

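The scene crop shows carrier A held about 20° off upright, nose (185,410) up, because I took it with a tilted tool. I lean the tool back before placing it.

Run:
```python
from h import *
for z in(.14,.1,.0785): go(.596,.204,z,0,tilt=-13)
```

```text
go [-0.0153  0.0026  0.0642] rot [-0.0017 -0.2866  0.0085]
go [-0.0152  0.0027  0.1176] rot [-0.0017 -0.2866  0.0085]
go [-0.0151  0.0028  0.1462] rot [-0.0017 -0.2866  0.0085]
```

step_arm(
  steps=[
    {"x": -0.015, "y": 0.003, "z": 0.02, "rx": 0, "ry": -0.12, "rz": 0.008, "claw": -1},
    {"x": -0.015, "y": 0.003, "z": 0.05, "rx": 0, "ry": -0.24, "rz": 0.008, "claw": -1},
    {"x": -0.015, "y": 0.003, "z": 0.08, "rx": 0, "ry": -0.287, "rz": 0.008, "claw": -1},
    {"x": -0.015, "y": 0.003, "z": 0.11, "rx": 0, "ry": -0.287, "rz": 0.008, "claw": -1},
    {"x": -0.015, "y": 0.003, "z": 0.13, "rx": 0, "ry": -0.287, "rz": 0.008, "claw": -1},
    {"x": -0.015, "y": 0.003, "z": 0.142, "rx": 0, "ry": -0.287, "rz": 0.008, "claw": -1},
    {"x": -0.015, "y": 0.003, "z": 0.142, "rx": 0, "ry": -0.287, "rz": 0.008, "claw": -1},
  ],
)

```text
time: 20.67
tool_pos: [0.5953, 0.203, 0.0798]
tool_rot: [-3.14, 0.23, -0.003]
contact_force: [0.3, 0.6, -1.9]
opening: 0.0084
grip_force: 30.0
```

step_arm(
  squeeze=10,
  steps=[
    {"x": 0, "y": 0, "z": 0.002, "rx": 0, "ry": 0, "rz": 0, "claw": -1},
    {"x": 0, "y": 0, "z": 0.004, "rx": 0, "ry": 0, "rz": 0, "claw": -1},
    {"x": 0, "y": 0, "z": 0.006, "rx": 0, "ry": 0, "rz": 0, "claw": -1},
    {"x": 0, "y": 0, "z": 0.006, "rx": 0, "ry": 0, "rz": 0, "claw": -1},
  ],
)

```text
time: 21.0
tool_pos: [0.5958, 0.2032, 0.0786]
tool_rot: [-3.139, 0.225, -0.004]
contact_force: [0.1, 0.6, -2.0]
opening: 0.0095
grip_force: 10.0
```

step_arm(
  steps=[
    {"x": 0, "y": 0, "z": 0.002, "rx": 0, "ry": 0, "rz": 0, "claw": -1},
    {"x": 0, "y": 0, "z": 0.004, "rx": 0, "ry": 0, "rz": 0, "claw": -1},
    {"x": 0, "y": 0, "z": 0.005, "rx": 0, "ry": 0, "rz": 0, "claw": -1},
    {"x": 0, "y": 0, "z": 0.005, "rx": 0, "ry": 0, "rz": 0, "claw": -1},
    {"x": 0, "y": 0, "z": 0.005, "rx": 0, "ry": 0, "rz": 0, "claw": -1},
  ],
)

```text
time: 21.42
tool_pos: [0.5961, 0.2032, 0.0756]
tool_rot: [-3.139, 0.222, -0.005]
contact_force: [3.2, 0.2, 6.0]
opening: 0.0095
grip_force: 10.0
```

Run:
```python
from h import *
o=robot.observe(); print(o["tool_pos"],o["tool_rot"],o["contact_force"])
S,_=read_camera("scene"); cv2.imwrite("pics/c5.png",cv2.resize(S[130:250,340:480],(700,600)))
```

```text
[0.59606845 0.20316974 0.07561878] [-3.13912395  0.22232235 -0.00473799] [3.16573236 0.22350046 6.04130304]
```

View pics/c5.png

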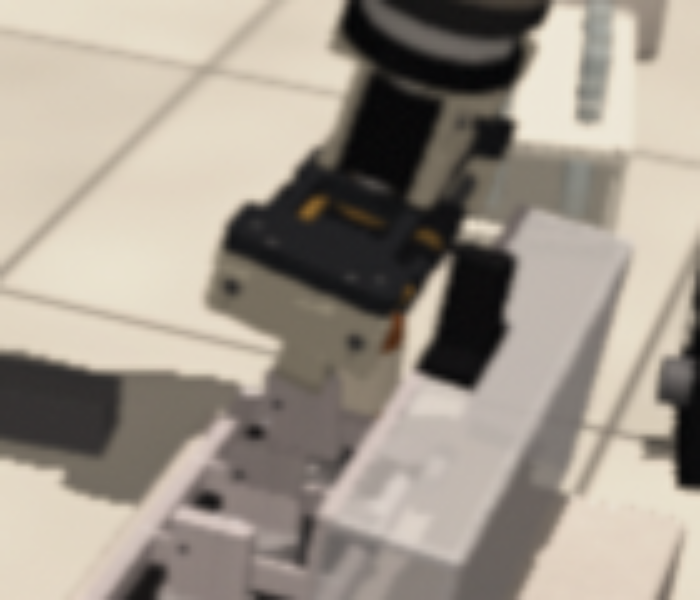

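The crop shows the gripper leaning at (250,350) clear of the cover, with the carrier resting in the far-left bay. I release it.

step_arm(
  steps=[
    {"x": 0, "y": 0, "z": 0, "rx": 0, "ry": 0, "rz": 0, "claw": -0.4},
    {"x": 0, "y": 0, "z": 0, "rx": 0, "ry": 0, "rz": 0, "claw": -0.4},
    {"x": 0, "y": 0, "z": 0, "rx": 0, "ry": 0, "rz": 0, "claw": -0.4},
    {"x": 0, "y": 0, "z": 0, "rx": 0, "ry": 0, "rz": 0, "claw": -0.4},
    {"x": -0.012, "y": 0, "z": -0.05, "rx": 0, "ry": 0, "rz": 0, "claw": -0.4},
    {"x": -0.024, "y": 0, "z": -0.1, "rx": 0, "ry": 0, "rz": 0, "claw": -0.4},
    {"x": -0.036, "y": 0, "z": -0.15, "rx": 0, "ry": 0.1, "rz": 0, "claw": -0.4},
    {"x": -0.06, "y": 0, "z": -0.15, "rx": 0, "ry": 0.22, "rz": 0, "claw": -0.4},
    {"x": -0.1, "y": 0, "z": -0.15, "rx": 0, "ry": 0.285, "rz": 0, "claw": -0.4},
    {"x": -0.15, "y": 0, "z": -0.16, "rx": 0, "ry": 0.285, "rz": 0, "claw": -0.4},
    {"x": -0.15, "y": 0, "z": -0.16, "rx": 0, "ry": 0.285, "rz": 0, "claw": -0.4},
  ],
)

```text
time: 22.38
tool_pos: [0.507, 0.204, 0.2195]
tool_rot: [-3.139, 0.002, -0.003]
contact_force: [2.1, 0.7, 1.0]
opening: 0.0274
grip_force: 0.0
```

Run:
```python
from h import *
o=robot.observe(); print(o["tool_pos"],o["tool_rot"])
I,D=carriers()
S,_=read_camera("scene"); cv2.imwrite("pics/c6.png",cv2.resize(S[170:260,350:450],(500,450)))
go(.4828,-.3697,.15,45.5)
```

```text
[0.50695963 0.20398508 0.21953517] [-3.13887430e+00  1.56313600e-03 -3.02174528e-03]
grey n 77 mean [ 0.4829 -0.369   0.0495] rect [ 483.3 -369. ] [34. 11.] axis 44.4
GREEN n 72 mean [0.4161 0.1804 0.0502] rect [415.7 180.7] [33. 10.] axis 6.6
GREEN n 67 mean [0.3553 0.0479 0.0504] rect [355.4  48.3] [34. 10.] axis 46.9
grey n 45 mean [ 0.6693 -0.6261  0.0992] rect [ 669.2 -626.8] [23.  8.] axis 25.4
grey n 74 mean [0.604  0.2007 0.0998] rect [604.1 201.2] [10. 32.] axis -1.2
grey n 73 mean [0.6049 0.1388 0.0994] rect [604.3 138.7] [34.  9.] axis 1.7
grey n 79 mean [0.603  0.0761 0.0999] rect [603.4  76.3] [34.  9.] axis 1.4
grey n 36 mean [0.5718 0.6685 0.0998] rect [571.6 668.4] [10. 16.] axis -18.8
grey n 52 mean [ 0.5973 -0.6488  0.0996] rect [ 596.2 -649.7] [32.  9.] axis 21.5
go [-0.0349  0.7647  0.0884] rot [-2.9000e-03 -1.0000e-03 -1.0165e+00]
```

View pics/c6.png

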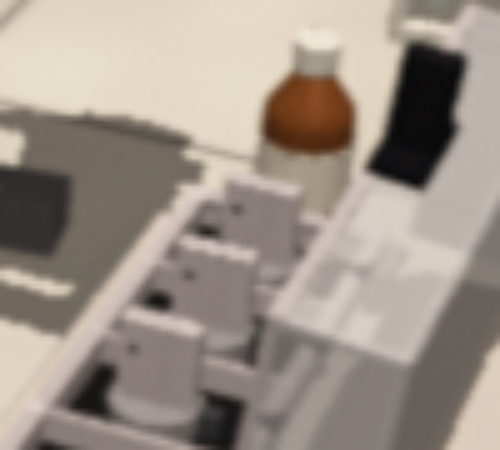

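step_arm(
  steps=[
    {"x": -0.032, "y": 0.05, "z": 0, "rx": 0, "ry": 0, "rz": 0, "claw": -0.2},
    {"x": -0.032, "y": 0.1, "z": 0, "rx": 0, "ry": 0, "rz": 0, "claw": -0.1},
    {"x": -0.032, "y": 0.155, "z": 0, "rx": 0, "ry": 0, "rz": -0.1, "claw": -0.1},
    {"x": -0.032, "y": 0.21, "z": 0, "rx": 0, "ry": 0, "rz": -0.2, "claw": -0.1},
    {"x": -0.032, "y": 0.265, "z": 0, "rx": 0, "ry": 0, "rz": -0.3, "claw": -0.1},
    {"x": -0.032, "y": 0.32, "z": 0, "rx": 0, "ry": 0, "rz": -0.4, "claw": -0.1},
    {"x": -0.032, "y": 0.375, "z": 0, "rx": 0, "ry": 0, "rz": -0.5, "claw": -0.1},
    {"x": -0.032, "y": 0.43, "z": 0, "rx": 0, "ry": 0, "rz": -0.6, "claw": -0.1},
    {"x": -0.032, "y": 0.485, "z": 0, "rx": 0, "ry": 0, "rz": -0.7, "claw": -0.1},
    {"x": -0.032, "y": 0.54, "z": 0, "rx": 0, "ry": 0, "rz": -0.8, "claw": -0.1},
    {"x": -0.032, "y": 0.59, "z": 0, "rx": 0, "ry": 0, "rz": -0.8, "claw": -0.1},
    {"x": -0.032, "y": 0.62, "z": 0, "rx": 0, "ry": 0, "rz": -0.8, "claw": -0.1},
  ],
)

```text
time: 23.48
tool_pos: [0.4855, -0.2665, 0.214]
tool_rot: [-3.138, 0.002, 0.62]
contact_force: [-0.2, 0.1, -0.2]
opening: 0.0414
grip_force: 0.0
```

Run:
```python
from h import *
o=robot.observe(); print(o["tool_pos"],o["tool_rot"]); 
I,D=carriers()
go(.483,-.3695,.022,45.2)
```

```text
[ 0.48547074 -0.26648623  0.2140029 ] [-3.13821398e+00  2.03423768e-03  6.20254080e-01]
GREEN n 73 mean [0.4159 0.1805 0.05  ] rect [415.7 181.2] [32. 11.] axis 5.9
GREEN n 67 mean [0.3552 0.0475 0.0501] rect [355.5  48.1] [34. 10.] axis 49.9
grey n 46 mean [ 0.6697 -0.6262  0.0992] rect [ 668.3 -626.5] [26.  9.] axis 22.9
grey n 75 mean [0.6041 0.2007 0.0993] rect [604.2 201.2] [11. 32.] axis -1.7
grey n 73 mean [0.6046 0.139  0.0993] rect [604.7 139. ] [10. 34.] axis -1.1
grey n 78 mean [0.6032 0.0761 0.1   ] rect [603.8  76.2] [34.  9.] axis 1.2
grey n 94 mean [0.5838 0.3473 0.0997] rect [584.2 347.5] [22. 21.] axis 9.6
go [-0.0793  0.1077  0.2557] rot [-0.003   0.0037 -0.2175]
```

step_arm(
  steps=[
    {"x": -0.03, "y": 0.04, "z": 0.02, "rx": 0, "ry": 0, "rz": -0.1, "claw": -0.1},
    {"x": -0.06, "y": 0.08, "z": 0.06, "rx": 0, "ry": 0, "rz": -0.2, "claw": -0.1},
    {"x": -0.079, "y": 0.108, "z": 0.1, "rx": 0, "ry": 0, "rz": -0.217, "claw": -0.1},
    {"x": -0.079, "y": 0.108, "z": 0.1, "rx": 0, "ry": 0, "rz": -0.217, "claw": -0.1},
    {"x": -0.079, "y": 0.108, "z": 0.1, "rx": 0, "ry": 0, "rz": -0.217, "claw": -0.1},
  ],
)

```text
time: 23.95
tool_pos: [0.4832, -0.3626, 0.1363]
tool_rot: [-3.132, 0.0, 0.79]
contact_force: [-0.3, 0.2, 0.7]
opening: 0.0415
grip_force: 0.0
```

Run:
```python
from h import *
o=robot.observe(); print(o["tool_pos"],o["tool_rot"]); 
S,_=read_camera("scene")
for k in nets.landmark_of("scene","carrier0"): print(np.round(k["pixel"],1),round(k["conf"],2),at_z("scene",*k["pixel"],0).round(3))
go(.483,-.3695,.022,45.2)
```

```text
[ 0.48320871 -0.3625602   0.13630971] [-3.13175299e+00  3.85677110e-04  7.90361219e-01]
[225.9 317.8] 0.77 [0.406 0.189 0.   ]
[255.5 380.1] 0.74 [0.585 0.14  0.   ]
[237.3 392.9] 0.68 [0.587 0.223 0.   ]
[250.4 269.1] 0.59 [0.354 0.046 0.   ]
[225.5 398.7] 0.58 [0.582 0.28  0.   ]
[340.2 224.2] 0.53 [ 0.427 -0.23   0.   ]
go [-0.0094  0.006   0.1576] rot [-0.0046 -0.      0.0052]
```

Run:
```python
from h import *
S,D=read_camera("scene"); cv2.imwrite("pics/c7.png",cv2.resize(S[290:470,120:320],(600,540)))
C=cloud("scene",D); Z=C[...,2]
m=(Z>.03)&(Z<.058)&(C[...,1]<-.29)&(C[...,0]<.55)&(C[...,0]>.38); n,L,st,_=cv2.connectedComponentsWithStats(m.astype(np.uint8))
for i in range(1,n):
    if st[i,4]>20: print(st[i],C[L==i].mean(0),C[L==i].min(0),C[L==i].max(0))
```

```text
[187 385  25  19 329] [ 0.48775811 -0.37142241  0.04393447] [ 0.47212148 -0.3847039   0.03000738] [ 0.50076386 -0.35601169  0.05347075]
```

View pics/c7.png

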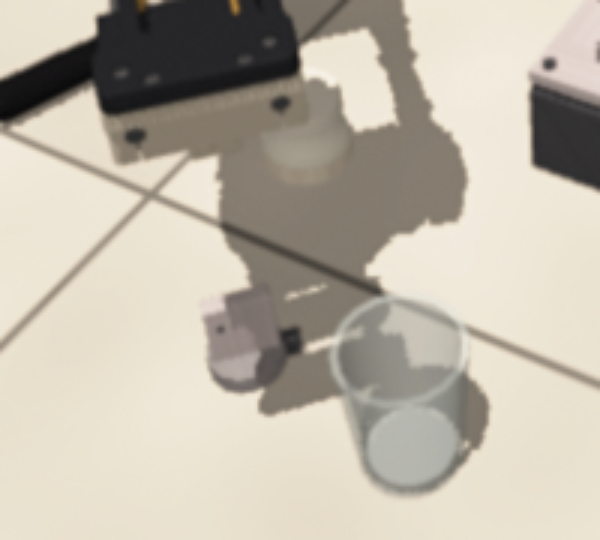

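The crop shows D untouched at (340,245), nose to the right, so it hasn't moved. I descend on it.

step_arm(
  squeeze=30,
  steps=[
    {"x": -0.008, "y": 0.006, "z": 0.04, "rx": 0, "ry": 0, "rz": 0, "claw": -0.2},
    {"x": -0.008, "y": 0.006, "z": 0.09, "rx": 0, "ry": 0, "rz": 0, "claw": -0.2},
    {"x": -0.008, "y": 0.006, "z": 0.13, "rx": 0, "ry": 0, "rz": 0, "claw": -0.2},
    {"x": -0.008, "y": 0.006, "z": 0.155, "rx": 0, "ry": 0, "rz": 0, "claw": -0.2},
    {"x": -0.008, "y": 0.006, "z": 0.155, "rx": 0, "ry": 0, "rz": 0, "claw": -1},
    {"x": -0.008, "y": 0.006, "z": 0.155, "rx": 0, "ry": 0, "rz": 0, "claw": -1},
    {"x": -0.008, "y": 0.006, "z": 0.155, "rx": 0, "ry": 0, "rz": 0, "claw": -1},
    {"x": -0.008, "y": 0.006, "z": 0.155, "rx": 0, "ry": 0, "rz": 0, "claw": -1},
    {"x": -0.008, "y": 0.006, "z": 0.155, "rx": 0, "ry": 0, "rz": 0, "claw": -1},
    {"x": -0.008, "y": 0.006, "z": 0.155, "rx": 0, "ry": 0, "rz": 0, "claw": -1},
    {"x": -0.008, "y": 0.006, "z": 0.155, "rx": 0, "ry": 0, "rz": 0, "claw": -1},
    {"x": -0.008, "y": 0.006, "z": 0.155, "rx": 0, "ry": 0, "rz": 0, "claw": -1},
  ],
)

```text
time: 25.1
tool_pos: [0.4839, -0.3697, 0.0253]
tool_rot: [-3.141, 0.0, 0.793]
contact_force: [0.3, 0.5, 6.6]
opening: 0.0009
grip_force: 3.3
```

Run:
```python
from h import *
o=robot.observe(); print(o["tool_pos"],o["opening"],o["grip_force"])
S,D=read_camera("scene"); cv2.imwrite("pics/c8.png",cv2.resize(S[290:470,120:320],(600,540)))
```

```text
[ 0.48394912 -0.36965301  0.02527474] 0.0008948305487477624 3.2899777858983725
```

View pics/c8.png

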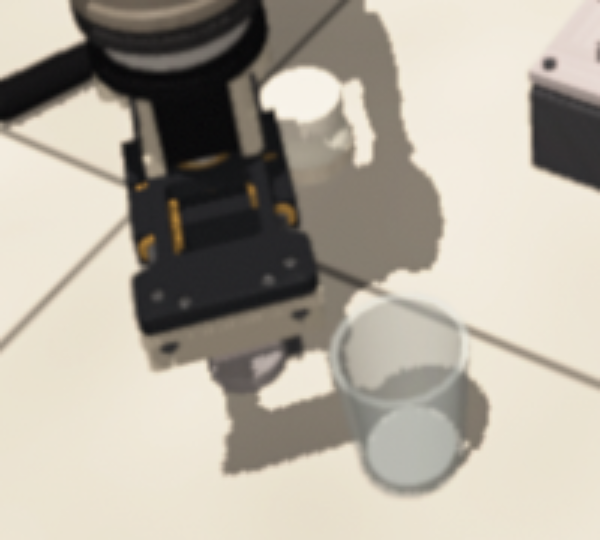

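step_arm(
  steps=[
    {"x": 0, "y": 0, "z": 0, "rx": 0, "ry": 0, "rz": 0, "claw": -1},
    {"x": 0, "y": 0, "z": 0, "rx": 0, "ry": 0, "rz": 0, "claw": -1},
    {"x": 0, "y": 0, "z": 0, "rx": 0, "ry": 0, "rz": 0, "claw": -1},
  ],
)

```text
time: 25.4
tool_pos: [0.484, -0.3696, 0.0253]
tool_rot: [-3.141, 0.0, 0.793]
contact_force: [0.7, 0.3, 7.1]
opening: 0.0007
grip_force: 3.3
```

step_arm(
  steps=[
    {"x": 0, "y": 0, "z": -0.03, "rx": 0, "ry": 0, "rz": 0, "claw": -1},
    {"x": 0, "y": 0, "z": -0.08, "rx": 0, "ry": 0, "rz": 0, "claw": -1},
    {"x": 0, "y": 0, "z": -0.13, "rx": 0, "ry": 0, "rz": 0, "claw": -1},
    {"x": -0.05, "y": -0.05, "z": -0.18, "rx": 0, "ry": 0, "rz": 0, "claw": -0.5},
    {"x": -0.07, "y": -0.1, "z": -0.2, "rx": 0, "ry": 0, "rz": 0, "claw": -0.1},
    {"x": -0.08, "y": -0.14, "z": -0.2, "rx": 0, "ry": 0, "rz": 0, "claw": -0.1},
    {"x": -0.08, "y": -0.18, "z": -0.2, "rx": 0, "ry": 0, "rz": 0, "claw": -0.1},
    {"x": -0.08, "y": -0.18, "z": -0.2, "rx": 0, "ry": 0, "rz": 0, "claw": -0.1},
  ],
)

```text
time: 26.07
tool_pos: [0.3394, -0.3117, 0.1739]
tool_rot: [-3.131, -0.0, 0.792]
contact_force: [0.2, 0.6, -0.2]
opening: 0.0292
grip_force: 0.0
```

Run:
```python
from h import *
o=robot.observe(); print(o["tool_pos"],o["tool_rot"])
I,D=carriers()
r,c=265,461
S,Ds=read_camera("scene")
cv2.imwrite("pics/c9.png",np.hstack([cv2.resize(I[r-40:r+40,c-40:c+40],(400,400),interpolation=cv2.INTER_CUBIC),cv2.resize(S[360:440,160:240],(400,400),interpolation=cv2.INTER_CUBIC)]))
```

```text
[ 0.33939984 -0.31170723  0.17391753] [-3.13096801e+00 -1.82853001e-04  7.92489705e-01]
grey n 74 mean [ 0.483  -0.3692  0.0494] rect [ 483.4 -369.4] [33. 11.] axis 45.6
GREEN n 74 mean [0.416  0.1804 0.05  ] rect [415.8 181. ] [33. 11.] axis 6.2
GREEN n 69 mean [0.3554 0.0478 0.0502] rect [355.4  48. ] [34. 10.] axis 50.4
grey n 45 mean [ 0.6695 -0.6257  0.0998] rect [ 669.4 -626.6] [23.  7.] axis 19.1
grey n 74 mean [0.604  0.2006 0.0999] rect [604.5 201.4] [33. 11.] axis 0.3
grey n 76 mean [0.6046 0.1388 0.0991] rect [604.6 138.8] [11. 34.] axis -1.7
grey n 77 mean [0.6035 0.0761 0.0998] rect [603.7  76.2] [33.  9.] axis 1.8
grey n 94 mean [0.5838 0.3473 0.0997] rect [583.8 347.5] [21. 21.] axis 9.9
grey n 56 mean [ 0.596  -0.6495  0.1   ] rect [ 595.3 -651.2] [37.  9.] axis 22.2
```

View pics/c9.png

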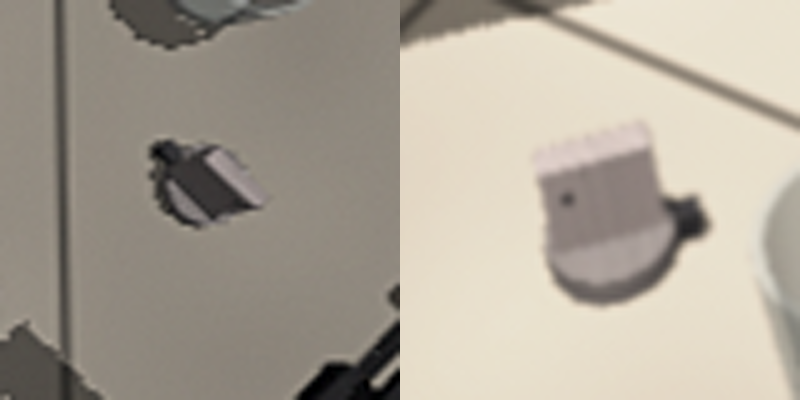

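Carrier D hasn't moved, yet the grip came up empty, so I retry. I'll come in higher and watch the closing.

Run:
```python
from h import *
go(.4835,-.3695,.15,45.4);go(.4835,-.3695,.023,45.4)
print(pix("scene",(.4835,-.3695,.05)),pix("top",(.4835,-.3695,.05)))
```

```text
go [0.0801 0.1812 0.0331] rot [-0.0026  0.0006  0.0004]
go [0.0802 0.1815 0.2024] rot [-0.0026  0.0006  0.0004]
(np.float64(389.0972653434378), np.float64(197.01904973994502)) (np.float64(259.76853501743005), np.float64(468.0384954822995))
```

step_arm(
  steps=[
    {"x": 0.04, "y": 0.03, "z": 0.03, "rx": 0, "ry": 0, "rz": 0, "claw": 0.1},
    {"x": 0.06, "y": 0.08, "z": 0.03, "rx": 0, "ry": 0, "rz": 0, "claw": 0.1},
    {"x": 0.08, "y": 0.13, "z": 0.03, "rx": 0, "ry": 0, "rz": 0, "claw": 0.1},
    {"x": 0.08, "y": 0.181, "z": 0.03, "rx": 0, "ry": 0, "rz": 0, "claw": 0.1},
    {"x": 0.08, "y": 0.181, "z": 0.05, "rx": 0, "ry": 0, "rz": 0, "claw": 0.1},
    {"x": 0.08, "y": 0.181, "z": 0.1, "rx": 0, "ry": 0, "rz": 0, "claw": 0.1},
    {"x": 0.08, "y": 0.181, "z": 0.15, "rx": 0, "ry": 0, "rz": 0, "claw": 0.1},
    {"x": 0.08, "y": 0.181, "z": 0.2, "rx": 0, "ry": 0, "rz": 0, "claw": 0.1},
    {"x": 0.08, "y": 0.181, "z": 0.2, "rx": 0, "ry": 0, "rz": 0, "claw": 0.1},
  ],
)

```text
time: 26.92
tool_pos: [0.4811, -0.3664, 0.0158]
tool_rot: [-3.125, 0.0, 0.794]
contact_force: [-1.4, 0.8, 0.4]
opening: 0.0504
grip_force: 0.0
```

step_arm(
  steps=[
    {"x": 0, "y": 0, "z": 0, "rx": 0, "ry": 0, "rz": 0, "claw": -1},
    {"x": 0, "y": 0, "z": 0, "rx": 0, "ry": 0, "rz": 0, "claw": -1},
    {"x": 0, "y": 0, "z": 0, "rx": 0, "ry": 0, "rz": 0, "claw": -1},
    {"x": 0, "y": 0, "z": 0, "rx": 0, "ry": 0, "rz": 0, "claw": -1},
    {"x": 0, "y": 0, "z": 0, "rx": 0, "ry": 0, "rz": 0, "claw": -1},
    {"x": 0, "y": 0, "z": 0, "rx": 0, "ry": 0, "rz": 0, "claw": -1},
    {"x": 0, "y": 0, "z": 0, "rx": 0, "ry": 0, "rz": 0, "claw": -1},
    {"x": 0, "y": 0, "z": 0, "rx": 0, "ry": 0, "rz": 0, "claw": -1},
  ],
)

```text
time: 27.58
tool_pos: [0.4844, -0.3702, 0.0253]
tool_rot: [-3.141, 0.0, 0.794]
contact_force: [0.5, 1.2, 5.3]
opening: 0.0026
grip_force: 2.6
```

Run:
```python
from h import *
o=robot.observe(); print(o["tool_pos"],o["opening"],o["grip_force"])
S,D=read_camera("scene"); np.savez("g.npz",I=S,D=D)
C=cloud("scene",D)
for r in range(380,418,3): print(r,[tuple((C[r,c]*1000).astype(int)) for c in range(184,226,5)])
cv2.imwrite("pics/c10.png",cv2.resize(S[355:425,165:255],(720,560),interpolation=cv2.INTER_CUBIC))
```

```text
[ 0.48441733 -0.37016794  0.02530536] 0.002628453387566836 2.556750051153358
380 [(np.int64(530), np.int64(-430), np.int64(159)), (np.int64(534), np.int64(-427), np.int64(158)), (np.int64(541), np.int64(-425), np.int64(159)), (np.int64(546), np.int64(-422), np.int64(159)), (np.int64(552), np.int64(-419), np.int64(159)), (np.int64(558), np.int64(-417), np.int64(160)), (np.int64(562), np.int64(-413), np.int64(159)), (np.int64(569), np.int64(-411), np.int64(160)), (np.int64(574), np.int64(-408), np.int64(159))]
383 [(np.int64(532), np.int64(-434), np.int64(159)), (np.int64(538), np.int64(-431), np.int64(159)), (np.int64(544), np.int64(-429), np.int64(159)), (np.int64(549), np.int64(-426), np.int64(159)), (np.int64(554), np.int64(-423), np.int64(159)), (np.int64(560), np.int64(-420), np.int64(159)), (np.int64(565), np.int64(-417), np.int64(159)), (np.int64(572), np.int64(-416), np.int64(161)), (np.int64(575), np.int64(-410), np.int64(157))]
386 [(np.int64(536), np.int64(-438), np.int64(160)), (np.int64(541), np.int64(-435), np.int64(159)), (np.int64(546), np.int64(-432), np.int64(158)), 
[... 3902 characters left out ...]
(np.int64(491), np.int64(-382), np.int64(13)), (np.int64(497), np.int64(-379), np.int64(13)), (np.int64(503), np.int64(-375), np.int64(12)), (np.int64(504), np.int64(-366), np.int64(2)), (np.int64(511), np.int64(-362), np.int64(2)), (np.int64(518), np.int64(-359), np.int64(2))]
416 [(np.int64(466), np.int64(-390), np.int64(1)), (np.int64(473), np.int64(-387), np.int64(1)), (np.int64(485), np.int64(-388), np.int64(10)), (np.int64(493), np.int64(-386), np.int64(12)), (np.int64(500), np.int64(-382), np.int64(12)), (np.int64(502), np.int64(-375), np.int64(4)), (np.int64(507), np.int64(-369), np.int64(1)), (np.int64(513), np.int64(-365), np.int64(0)), (np.int64(520), np.int64(-362), np.int64(0))]
```

View pics/c10.png

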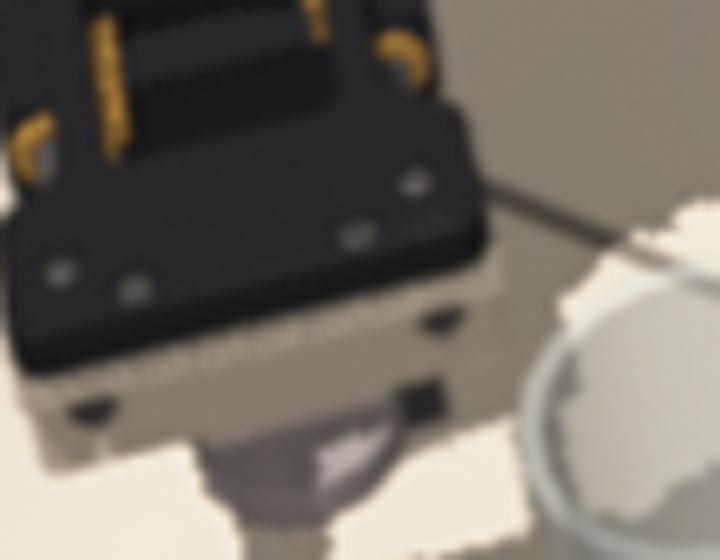

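Run:
```python
from h import *
for f,cam in(("scene0","scene"),("top0","top")):
    d=np.load(f+".npz"); C=cloud(cam,d["D"])
    q=C-np.array([.4844,-.3702,0]); n=(q[...,0]+q[...,1])*.7071; s=(q[...,0]-q[...,1])*.7071; Z=C[...,2]
    near=(abs(n)<.04)&(abs(s)<.04)
    for lo,hi in((.008,.016),(.02,.03),(.03,.04),(.04,.047),(.047,.056)):
        m=near&(Z>lo)&(Z<hi)
        if m.sum()>3: print(cam,lo,m.sum(),"n",np.percentile(n[m],[2,50,98]).round(4),"s",np.percentile(s[m],[2,50,98]).round(4))
```

```text
scene 0.008 284 n [-0.0172  0.0032  0.0281] s [-0.0038  0.0093  0.0197]
scene 0.02 94 n [-0.0147  0.0013  0.0178] s [0.0032 0.0047 0.0063]
scene 0.03 106 n [-0.015   0.0011  0.018 ] s [0.0034 0.0047 0.0063]
scene 0.04 78 n [-0.0146  0.0026  0.0178] s [0.0028 0.0049 0.0067]
scene 0.047 151 n [-0.0149  0.0013  0.0176] s [-0.0044  0.0019  0.0063]
top 0.008 116 n [-0.017   0.0043  0.0257] s [-0.0203 -0.0095  0.0168]
top 0.02 20 n [-0.0162  0.0004  0.016 ] s [-0.0068 -0.0057  0.0005]
top 0.03 22 n [-0.0132  0.0055  0.0159] s [-0.0075 -0.0056  0.0029]
top 0.04 16 n [-0.0158 -0.0026  0.0162] s [-0.0063 -0.0055  0.0018]
top 0.047 66 n [-0.0164 -0.0001  0.0155] s [-0.0066 -0.0017  0.0037]
```

step_arm(
  squeeze=40,
  steps=[
    {"x": 0, "y": 0, "z": 0, "rx": 0, "ry": 0, "rz": 0, "claw": -1},
    {"x": 0, "y": 0, "z": 0, "rx": 0, "ry": 0, "rz": 0, "claw": -1},
    {"x": 0, "y": 0, "z": -0.01, "rx": 0, "ry": 0, "rz": 0, "claw": -1},
    {"x": 0, "y": 0, "z": -0.02, "rx": 0, "ry": 0, "rz": 0, "claw": -1},
    {"x": 0, "y": 0, "z": -0.02, "rx": 0, "ry": 0, "rz": 0, "claw": -1},
  ],
)

```text
time: 28.05
tool_pos: [0.4846, -0.3703, 0.0409]
tool_rot: [-3.141, 0.0, 0.794]
contact_force: [-0.4, 0.1, 0.1]
opening: 0.0007
grip_force: 0.0
```

Run:
```python
from h import *
o=robot.observe(); print({k:np.round(v,4) for k,v in o.items()})
S,D=read_camera("scene"); C=cloud("scene",D)
for r in range(400,417,4): print(r,[tuple((C[r,c]*1000).astype(int).tolist()) for c in range(194,226,5)])
```

```text
{'time': np.float64(28.05), 'qpos': array([-7.7790e-01,  6.5400e-01,  1.4755e+00, -4.0000e-04,  1.0123e+00,
       -5.0000e-04]), 'qvel': array([-0.0019,  0.0136,  0.0152, -0.0001, -0.0315, -0.0006]), 'joint_efforts': array([ 9.90000e-03, -5.35482e+01, -1.98929e+01,  5.88000e-02,
        3.65200e-01, -3.60000e-03]), 'tool_pos': array([ 0.4846, -0.3703,  0.0409]), 'tool_rot': array([-3.1414e+00,  4.0000e-04,  7.9360e-01]), 'contact_force': array([-0.3603,  0.0663,  0.1026]), 'torque': array([-0.1049,  0.1008,  0.0024]), 'grip_force': np.float64(0.0), 'opening': np.float64(0.0007)}
400 [(482, -379, 35), (486, -373, 30), (492, -368, 28), (497, -363, 26), (495, -351, 11), (504, -350, 14), (504, -338, 1)]
404 [(481, -379, 26), (485, -373, 21), (491, -369, 20), (497, -365, 18), (500, -358, 12), (506, -353, 10), (507, -343, 0)]
408 [(481, -380, 17), (485, -375, 13), (492, -372, 14), (499, -368, 13), (504, -363, 11), (506, -355, 2), (512, -351, 2)]
412 [(484, -385, 15), (488, -380, 12), (497, -379, 16), (503, -374, 13), (505, -366, 5), (509, -360, 1), (517, -357, 1)]
416 [(485, -388, 10), (494, -386, 13), (500, -382, 12), (503, -376, 6), (508, -370, 2), (514, -366, 1), (520, -362, 0)]
```

step_arm(
  steps=[
    {"x": 0, "y": -0.01, "z": 0, "rx": 0, "ry": 0, "rz": 0, "claw": -1},
    {"x": 0, "y": -0.02, "z": 0, "rx": 0, "ry": 0, "rz": 0, "claw": -1},
    {"x": 0, "y": -0.03, "z": 0, "rx": 0, "ry": 0, "rz": 0, "claw": -1},
    {"x": 0, "y": -0.04, "z": 0, "rx": 0, "ry": 0, "rz": 0, "claw": -1},
    {"x": 0, "y": -0.04, "z": 0, "rx": 0, "ry": 0, "rz": 0, "claw": -1},
  ],
)

```text
time: 28.52
tool_pos: [0.461, -0.3469, 0.0389]
tool_rot: [-3.136, 0.0, 0.794]
contact_force: [0.5, -1.6, -0.5]
opening: 0.0003
grip_force: 0.0
```

```bash
cat > blade.py <<'E'
from h import *
def blade(cam,x0,y0,w=.06):
    I,D=read_camera(cam); C=cloud(cam,D); m=(abs(C[...,0]-x0)<w)&(abs(C[...,1]-y0)<w)&(C[...,2]>.006)&(C[...,2]<.07)
    for lo,hi in((.008,.016),(.02,.035),(.035,.045),(.045,.056)):
        k=m&(C[...,2]>lo)&(C[...,2]<hi); print(cam,lo,k.sum(),C[k].mean(0).round(4) if k.any() else "",(C[k].min(0).round(3),C[k].max(0).round(3)) if k.any() else "")
E
python3 - <<'E'
from blade import *
o=robot.observe(); print(o["tool_pos"],o["contact_force"],o["grip_force"],o["opening"])
blade("scene",.485,-.37); blade("top",.485,-.37)
E
```

```text
[ 0.46100012 -0.34693601  0.03885204] [ 0.46222922 -1.63783908 -0.54919724] 0.0 0.00031063401935160984
scene 0.008 291 [ 0.494  -0.3735  0.0128] (array([ 0.468, -0.389,  0.008]), array([ 0.507, -0.348,  0.016]))
scene 0.02 150 [ 0.4887 -0.3725  0.0275] (array([ 0.476, -0.385,  0.02 ]), array([ 0.501, -0.359,  0.035]))
scene 0.035 105 [ 0.4889 -0.3726  0.0399] (array([ 0.476, -0.384,  0.035]), array([ 0.501, -0.36 ,  0.045]))
scene 0.045 175 [ 0.4868 -0.3705  0.0496] (array([ 0.471, -0.385,  0.045]), array([ 0.501, -0.355,  0.053]))
top 0.008 29 [ 0.4967 -0.3548  0.0121] (array([ 0.486, -0.366,  0.008]), array([ 0.503, -0.347,  0.016]))
top 0.02 3 [ 0.4944 -0.3573  0.0252] (array([ 0.492, -0.359,  0.024]), array([ 0.497, -0.355,  0.027]))
top 0.035 1 [ 0.4956 -0.3575  0.0382] (array([ 0.496, -0.357,  0.038]), array([ 0.496, -0.357,  0.038]))
top 0.045 0
```

Run:
```python
from h import *
for cam in("scene","top"):
    I,D=read_camera(cam); C=cloud(cam,D); m=(abs(C[...,0]-.46)<.12)&(abs(C[...,1]+.36)<.12)
    for lo in np.arange(.02,.2,.01):
        k=m&(C[...,2]>lo)&(C[...,2]<lo+.01)
        if k.sum()>5: print(cam,round(lo,2),k.sum(),C[k].min(0).round(3)[:2],C[k].max(0).round(3)[:2],C[k].mean(0).round(3))
    r,c=pix(cam,(.461,-.347,.039)); print("tip px",r,c, "depth there",C[int(r)-6:int(r)+7:3,int(c)].round(3).tolist())
S,_=read_camera("scene"); cv2.imwrite("pics/c11.png",cv2.resize(S[340:430,140:260],(800,600),interpolation=cv2.INTER_CUBIC))
```

```text
scene 0.02 266 [ 0.43  -0.401] [ 0.58 -0.24] [ 0.497 -0.33   0.025]
scene 0.03 266 [ 0.428 -0.402] [ 0.58 -0.24] [ 0.512 -0.345  0.035]
scene 0.04 355 [ 0.415 -0.404] [ 0.58 -0.24] [ 0.502 -0.336  0.046]
scene 0.05 300 [ 0.414 -0.404] [ 0.58 -0.24] [ 0.509 -0.337  0.053]
scene 0.06 150 [ 0.56  -0.405] [ 0.58 -0.35] [ 0.568 -0.368  0.065]
scene 0.07 180 [ 0.557 -0.406] [ 0.58  -0.344] [ 0.567 -0.368  0.075]
scene 0.08 118 [ 0.557 -0.406] [ 0.58  -0.347] [ 0.567 -0.375  0.081]
scene 0.13 297 [ 0.38  -0.435] [ 0.55  -0.268] [ 0.513 -0.399  0.136]
scene 0.14 525 [ 0.381 -0.436] [ 0.55  -0.267] [ 0.494 -0.379  0.145]
scene 0.15 929 [ 0.397 -0.44 ] [ 0.555 -0.297] [ 0.482 -0.368  0.155]
scene 0.16 430 [ 0.462 -0.441] [ 0.554 -0.346] [ 0.512 -0.399  0.166]
scene 0.17 1721 [ 0.422 -0.439] [ 0.554 -0.33 ] [ 0.508 -0.394  0.174]
scene 0.18 231 [ 0.429 -0.377] [ 0.493 -0.342] [ 0.472 -0.359  0.185]
scene 0.19 236 [ 0.442 -0.376] [ 0.493 -0.323] [ 0.476 -0.354  0.195]
tip px 378.0784388444591 195.37436512756182 depth there [[0.531, -0.412, 0.155], [0.527, -0.408, 0.143], [0.527, -0.409, 0.139], 
[... 458 characters left out ...]
35 [ 0.457 -0.406] [ 0.579 -0.33 ] [ 0.562 -0.372  0.081]
top 0.13 28 [ 0.423 -0.383] [ 0.547 -0.263] [ 0.486 -0.324  0.137]
top 0.14 169 [ 0.425 -0.383] [ 0.548 -0.263] [ 0.49  -0.337  0.147]
top 0.15 202 [ 0.37  -0.387] [ 0.552 -0.259] [ 0.481 -0.326  0.154]
top 0.16 73 [ 0.37  -0.389] [ 0.554 -0.259] [ 0.448 -0.309  0.166]
top 0.17 451 [ 0.372 -0.392] [ 0.552 -0.261] [ 0.427 -0.294  0.173]
top 0.18 23 [ 0.43 -0.31] [ 0.45  -0.298] [ 0.441 -0.303  0.184]
top 0.19 16 [ 0.43 -0.31] [ 0.446 -0.299] [ 0.438 -0.304  0.195]
tip px 269.57728465183266 457.0455180768931 depth there [[0.466, -0.307, 0.156], [0.461, -0.308, 0.152], [0.455, -0.309, 0.147], [0.447, -0.301, 0.172], [0.441, -0.3, 0.173]]
```

View pics/c11.png

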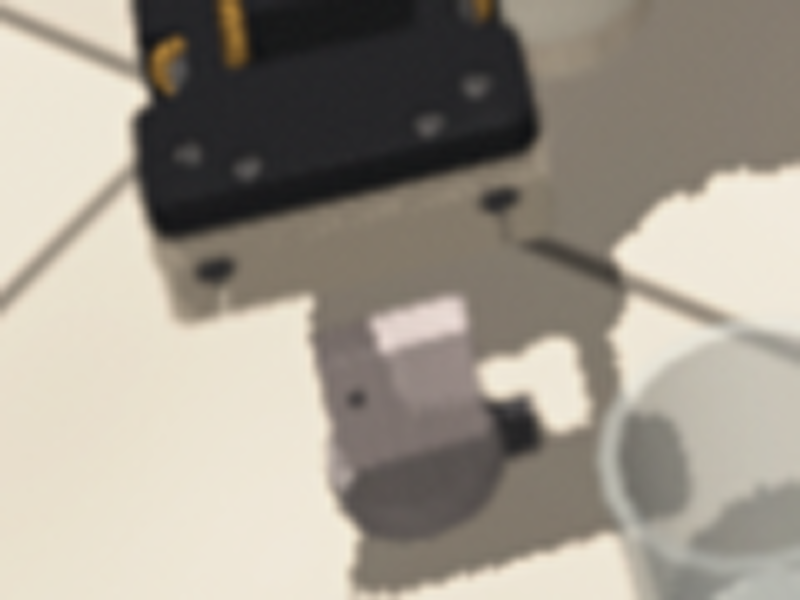

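Run:
```python
from h import *
def prof(C,p,yaw,lab):
    q=C-np.array(p); x=q[...,0]*np.cos(yaw)+q[...,1]*np.sin(yaw); y=q[...,0]*np.sin(yaw)-q[...,1]*np.cos(yaw)
    m=(abs(x)<.045)&(abs(y)<.1)
    h,_=np.histogram(q[...,2][m],np.arange(-.05,.2,.01)); print(lab,h.tolist())
prof(cloud("scene",np.load("scene0.npz")["D"]),[.1705,.4966,.2017],2.811,"scene0")
prof(cloud("top",np.load("top0.npz")["D"]),[.1705,.4966,.2017],2.811,"top0")
prof(cloud("scene",np.load("g.npz")["D"]),[.4844,-.3702,.0253],.794,"g")
o=robot.observe()
for cam in("scene","top"):
    I,D=read_camera(cam); prof(cloud(cam,D),o["tool_pos"],.794,cam+" now")
```

```text
scene0 [0, 0, 0, 0, 0, 0, 0, 22, 48, 64, 69, 72, 75, 49, 123, 267, 227, 216, 351, 121, 115, 122, 102, 127]
top0 [0, 0, 0, 0, 0, 0, 0, 18, 44, 23, 1, 0, 0, 0, 109, 243, 208, 176, 1514, 225, 134, 108, 61, 67]
g [0, 0, 3601, 287, 36, 10, 14, 16, 26, 35, 81, 0, 0, 0, 273, 536, 990, 417, 1898, 242, 249, 200, 100, 64]
scene now [127, 3231, 318, 108, 113, 121, 135, 7, 12, 18, 0, 0, 0, 0, 271, 533, 920, 412, 1764, 233, 237, 202, 107, 77]
top now [448, 1075, 30, 4, 1, 4, 22, 1, 1, 12, 0, 0, 0, 0, 20, 164, 211, 71, 454, 24, 16, 14, 8, 68]
```

Run:
```python
from h import *
def ext(C,p,yaw,lab):
    q=C-np.array(p); x=q[...,0]*np.cos(yaw)+q[...,1]*np.sin(yaw); y=q[...,0]*np.sin(yaw)-q[...,1]*np.cos(yaw); z=q[...,2]
    for lo,hi in((.02,.05),(.05,.085),(.09,.125),(.125,.145)):
        m=(abs(x)<.15)&(abs(y)<.16)&(z>lo)&(z<hi)
        if m.sum()>5: print(lab,lo,m.sum(),"x",np.percentile(x[m],[1,50,99]).round(3),"y",np.percentile(y[m],[1,50,99]).round(3))
ext(cloud("scene",np.load("scene0.npz")["D"]),[.1705,.4966,.2017],2.811,"scene0")
ext(cloud("top",np.load("top0.npz")["D"]),[.1705,.4966,.2017],2.811,"top0")
o=robot.observe()
for cam in("scene","top"):
    I,D=read_camera(cam); ext(cloud(cam,D),o["tool_pos"],.794,cam+" now")
```

```text
scene0 0.02 134 x [-0.015 -0.008  0.01 ] y [-0.067  0.042  0.06 ]
scene0 0.05 244 x [-0.014 -0.008  0.013] y [-0.068  0.04   0.064]
scene0 0.09 701 x [-0.04  -0.025  0.036] y [-0.095 -0.038  0.087]
scene0 0.125 541 x [-0.039 -0.022  0.032] y [-0.097 -0.036  0.092]
top0 0.02 85 x [-0.01  -0.007  0.008] y [-0.055  0.045  0.055]
top0 0.09 605 x [-0.035 -0.027  0.035] y [-0.096 -0.063  0.009]
top0 0.125 1791 x [-0.034 -0.005  0.036] y [-0.097 -0.072 -0.013]
scene now 0.02 1140 x [0.039 0.068 0.098] y [0.079 0.103 0.14 ]
scene now 0.09 1887 x [-0.036 -0.     0.036] y [-0.079  0.031  0.095]
scene now 0.125 2131 x [-0.035 -0.001  0.035] y [0.01  0.074 0.097]
top now 0.02 321 x [0.037 0.065 0.097] y [0.077 0.115 0.137]
top now 0.09 423 x [-0.015  0.029  0.035] y [-0.094  0.003  0.086]
top now 0.125 515 x [-0.032  0.016  0.035] y [-0.095 -0.075  0.087]
```

The hand stands about 24 mm higher than I assumed from its reported TCP: shut fingers rested on the blade's top, and earlier grasps held only its top edge. I regrasp lower, starting by rising.

step_arm(
  steps=[
    {"x": 0, "y": 0, "z": -0.04, "rx": 0, "ry": 0, "rz": 0, "claw": -0.1},
    {"x": 0, "y": 0, "z": -0.08, "rx": 0, "ry": 0, "rz": 0, "claw": -0.1},
    {"x": 0, "y": 0.02, "z": -0.08, "rx": 0, "ry": 0, "rz": 0, "claw": -0.1},
    {"x": 0, "y": 0.042, "z": -0.08, "rx": 0, "ry": 0, "rz": 0, "claw": -0.1},
    {"x": 0, "y": 0.042, "z": -0.08, "rx": 0, "ry": 0, "rz": 0, "claw": -0.1},
    {"x": 0, "y": 0.042, "z": -0.08, "rx": 0, "ry": 0, "rz": 0, "claw": -0.1},
    {"x": 0, "y": 0.042, "z": -0.08, "rx": 0, "ry": 0, "rz": 0, "claw": -0.1},
  ],
)

```text
time: 29.55
tool_pos: [0.4843, -0.37, 0.0983]
tool_rot: [-3.137, 0.0, 0.794]
contact_force: [0.7, 0.5, -1.9]
opening: 0.0398
grip_force: 0.0
```

Run:
```python
from blade import *
o=robot.observe(); print(o["tool_pos"],o["tool_rot"],o["opening"])
go(.4850,-.3700,.0,45.4); blade("scene",.485,-.37,.03)
```

```text
[ 0.48432106 -0.36996296  0.09829777] [-3.13660026e+00  3.55973886e-04  7.93583560e-01] 0.03977558049885722
go [0.0006 0.0013 0.1311] rot [-0.0064  0.0005  0.0015]
scene 0.008 298 [ 0.494  -0.3739  0.0128] (array([ 0.467, -0.39 ,  0.008]), array([ 0.508, -0.348,  0.016]))
scene 0.02 149 [ 0.4885 -0.3725  0.0277] (array([ 0.475, -0.385,  0.02 ]), array([ 0.501, -0.359,  0.035]))
scene 0.035 104 [ 0.4889 -0.3725  0.04  ] (array([ 0.476, -0.384,  0.035]), array([ 0.501, -0.36 ,  0.045]))
scene 0.045 175 [ 0.487  -0.3705  0.0498] (array([ 0.472, -0.385,  0.045]), array([ 0.501, -0.356,  0.053]))
```

step_arm(
  squeeze=30,
  steps=[
    {"x": 0, "y": 0, "z": 0.04, "rx": 0, "ry": 0, "rz": 0, "claw": -0.1},
    {"x": 0, "y": 0, "z": 0.08, "rx": 0, "ry": 0, "rz": 0, "claw": -0.1},
    {"x": 0, "y": 0, "z": 0.1, "rx": 0, "ry": 0, "rz": 0, "claw": -0.1},
    {"x": 0, "y": 0, "z": 0.115, "rx": 0, "ry": 0, "rz": 0, "claw": -0.1},
    {"x": 0, "y": 0, "z": 0.12, "rx": 0, "ry": 0, "rz": 0, "claw": -0.1},
    {"x": 0, "y": 0, "z": 0.12, "rx": 0, "ry": 0, "rz": 0, "claw": -0.1},
  ],
)

```text
time: 30.1
tool_pos: [0.4845, -0.3701, 0.0084]
tool_rot: [-3.137, 0.0, 0.794]
contact_force: [-0.4, 0.4, -0.7]
opening: 0.0419
grip_force: 0.0
```

step_arm(
  steps=[
    {"x": 0, "y": 0, "z": 0, "rx": 0, "ry": 0, "rz": 0, "claw": -1},
    {"x": 0, "y": 0, "z": 0, "rx": 0, "ry": 0, "rz": 0, "claw": -1},
    {"x": 0, "y": 0, "z": 0, "rx": 0, "ry": 0, "rz": 0, "claw": -1},
    {"x": 0, "y": 0, "z": 0, "rx": 0, "ry": 0, "rz": 0, "claw": -1},
    {"x": 0, "y": 0, "z": 0, "rx": 0, "ry": 0, "rz": 0, "claw": -1},
    {"x": 0, "y": 0, "z": 0, "rx": 0, "ry": 0, "rz": 0, "claw": -1},
    {"x": 0, "y": 0, "z": 0, "rx": 0, "ry": 0, "rz": 0, "claw": -1},
  ],
)

```text
time: 30.68
tool_pos: [0.485, -0.3706, 0.0094]
tool_rot: [-3.139, 0.0, 0.794]
contact_force: [-0.2, 0.8, 2.0]
opening: 0.01
grip_force: 30.0
```

step_arm(
  steps=[
    {"x": 0, "y": 0, "z": -0.05, "rx": 0, "ry": 0, "rz": 0, "claw": -1},
    {"x": 0, "y": 0, "z": -0.1, "rx": 0, "ry": 0, "rz": 0, "claw": -1},
    {"x": 0, "y": 0, "z": -0.15, "rx": 0, "ry": 0, "rz": 0, "claw": -1},
    {"x": 0.03, "y": -0.03, "z": -0.19, "rx": 0, "ry": 0, "rz": 0.1, "claw": -1},
    {"x": 0.06, "y": -0.06, "z": -0.2, "rx": 0, "ry": 0, "rz": 0.2, "claw": -1},
    {"x": 0.1, "y": -0.098, "z": -0.2, "rx": 0, "ry": 0, "rz": 0.3, "claw": -1},
    {"x": 0.135, "y": -0.132, "z": -0.2, "rx": 0, "ry": 0, "rz": 0.4, "claw": -1},
    {"x": 0.17, "y": -0.167, "z": -0.2, "rx": 0, "ry": 0, "rz": 0.5, "claw": -1},
    {"x": 0.205, "y": -0.201, "z": -0.2, "rx": 0, "ry": 0, "rz": 0.65, "claw": -1},
    {"x": 0.24, "y": -0.235, "z": -0.2, "rx": 0, "ry": 0, "rz": 0.8, "claw": -1},
    {"x": 0.27, "y": -0.265, "z": -0.2, "rx": 0, "ry": 0, "rz": 0.95, "claw": -1},
    {"x": 0.3, "y": -0.294, "z": -0.2, "rx": 0, "ry": 0, "rz": 1, "claw": -1},
  ],
)

```text
time: 31.68
tool_pos: [0.4853, -0.054, 0.1596]
tool_rot: [-3.14, 0.002, 0.002]
contact_force: [0.7, 0.6, -1.5]
opening: 0.0097
grip_force: 30.0
```

Run:
```python
from h import *
o=robot.observe(); print(o["tool_pos"],o["tool_rot"],o["opening"],o["grip_force"],o["contact_force"])
go(.606,.012,.159,0); go(.606,.012,.061,0)
I,D=carriers()
```

```text
[ 0.48530991 -0.05399337  0.15960283] [-3.13970590e+00  2.48387455e-03  2.31467781e-03] 0.00970580685165877 29.96358096599579 [ 0.68723386  0.64160297 -1.45812342]
go [ 0.1611 -0.0876  0.0006] rot [-0.0024  0.0032  0.0029]
go [ 0.1614 -0.0874  0.1312] rot [-0.0024  0.0032  0.0029]
GREEN n 72 mean [0.4161 0.1806 0.0503] rect [415.6 180.9] [32. 10.] axis 6.6
grey n 43 mean [ 0.6699 -0.6262  0.0991] rect [ 669.1 -626.8] [23.  9.] axis 22.2
grey n 75 mean [0.604  0.2006 0.0996] rect [604.3 201.4] [32. 10.] axis 0.4
grey n 75 mean [0.6046 0.1388 0.0996] rect [604.8 139.1] [10. 34.] axis -0.5
grey n 79 mean [0.603  0.0761 0.1001] rect [603.6  76.1] [34.  9.] axis 1.4
grey n 91 mean [0.5836 0.3476 0.0998] rect [583.6 347.6] [21. 21.] axis -85.2
grey n 49 mean [ 0.596  -0.6497  0.0997] rect [ 594.4 -651.8] [33. 10.] axis 22.9
```

step_arm(
  steps=[
    {"x": 0.04, "y": -0.04, "z": 0, "rx": 0, "ry": 0, "rz": 0, "claw": -1},
    {"x": 0.08, "y": -0.07, "z": 0, "rx": 0, "ry": 0, "rz": 0, "claw": -1},
    {"x": 0.12, "y": -0.088, "z": 0, "rx": 0, "ry": 0, "rz": 0, "claw": -1},
    {"x": 0.161, "y": -0.088, "z": 0, "rx": 0, "ry": 0, "rz": 0, "claw": -1},
    {"x": 0.161, "y": -0.088, "z": 0, "rx": 0, "ry": 0, "rz": 0, "claw": -1},
    {"x": 0.161, "y": -0.088, "z": 0.03, "rx": 0, "ry": 0, "rz": 0, "claw": -1},
    {"x": 0.161, "y": -0.088, "z": 0.07, "rx": 0, "ry": 0, "rz": 0, "claw": -1},
    {"x": 0.161, "y": -0.088, "z": 0.11, "rx": 0, "ry": 0, "rz": 0, "claw": -1},
    {"x": 0.161, "y": -0.088, "z": 0.128, "rx": 0, "ry": 0, "rz": 0, "claw": -1},
    {"x": 0.161, "y": -0.088, "z": 0.128, "rx": 0, "ry": 0, "rz": 0, "claw": -1},
    {"x": 0.161, "y": -0.088, "z": 0.128, "rx": 0, "ry": 0, "rz": 0, "claw": -1},
  ],
)

```text
time: 32.65
tool_pos: [0.6051, 0.011, 0.0629]
tool_rot: [-3.14, 0.004, 0.008]
contact_force: [0.1, -0.8, -0.5]
opening: 0.0093
grip_force: 30.0
```

step_arm(
  steps=[
    {"x": 0, "y": 0, "z": 0.003, "rx": 0, "ry": 0, "rz": 0, "claw": -1},
    {"x": 0, "y": 0, "z": 0.005, "rx": 0, "ry": 0, "rz": 0, "claw": -1},
    {"x": 0, "y": 0, "z": 0.005, "rx": 0, "ry": 0, "rz": 0, "claw": -0.4},
    {"x": 0, "y": 0, "z": 0.005, "rx": 0, "ry": 0, "rz": 0, "claw": -0.4},
    {"x": 0, "y": 0, "z": 0.005, "rx": 0, "ry": 0, "rz": 0, "claw": -0.4},
    {"x": 0, "y": 0, "z": 0.005, "rx": 0, "ry": 0, "rz": 0, "claw": -0.4},
    {"x": 0, "y": 0, "z": -0.03, "rx": 0, "ry": 0, "rz": 0, "claw": -0.4},
    {"x": 0, "y": 0, "z": -0.08, "rx": 0, "ry": 0, "rz": 0, "claw": -0.4},
    {"x": 0, "y": 0, "z": -0.13, "rx": 0, "ry": 0, "rz": 0, "claw": -0.4},
    {"x": -0.05, "y": 0, "z": -0.18, "rx": 0, "ry": 0, "rz": 0, "claw": -0.4},
    {"x": -0.1, "y": -0.03, "z": -0.22, "rx": 0, "ry": 0, "rz": 0, "claw": -0.2},
    {"x": -0.15, "y": -0.06, "z": -0.24, "rx": 0, "ry": 0, "rz": 0, "claw": -0.2},
  ],
)

```text
time: 33.65
tool_pos: [0.5138, 0.0431, 0.2355]
tool_rot: [-3.14, -0.002, 0.006]
contact_force: [0.1, -0.1, 0.7]
opening: 0.0352
grip_force: 0.0
```

Run:
```python
from h import *
o=robot.observe(); print(o["tool_pos"],o["tool_rot"])
I,D=carriers()
for k in nets.landmark_of("top","nose0"): print("nose",np.round(k["pixel"],1),round(k["conf"],2),at_z("top",*k["pixel"],.056).round(3))
C=cloud("top",D); m=(abs(C[...,0]-.7)<.06)&(abs(C[...,1]-.108)<.05)&(C[...,2]>.19)&(C[...,2]<.24)
if m.sum(): print("tab",m.sum(),C[m].mean(0),C[m].min(0),C[m].max(0))
S,Ds=read_camera("scene"); C=cloud("scene",Ds); m=(abs(C[...,0]-.7)<.06)&(abs(C[...,1]-.108)<.05)&(C[...,2]>.19)&(C[...,2]<.24)
if m.sum(): print("tab s",m.sum(),C[m].mean(0),C[m].min(0),C[m].max(0))
go(.7024,.108,.25,0); go(.7024,.108,.1693,0)
```

```text
[0.51379498 0.04306058 0.23553439] [-3.14030152e+00 -1.51801321e-03  6.20910676e-03]
GREEN n 72 mean [0.4162 0.1806 0.0502] rect [415.7 181. ] [33. 11.] axis 6.1
grey n 42 mean [ 0.6696 -0.6263  0.0984] rect [ 669.1 -627.5] [25.  8.] axis 20.3
grey n 92 mean [0.5839 0.3475 0.0998] rect [583.8 347.7] [20. 22.] axis -2.3
grey n 52 mean [ 0.5952 -0.6495  0.1004] rect [ 593.  -650.4] [32. 10.] axis 18.8
nose [270.5 232.7] 0.47 [0.449 0.173 0.056]
tab 63 [0.69127898 0.10700141 0.22455954] [0.68187537 0.10155071 0.20436226] [0.70056972 0.11367434 0.22976907]
tab s 266 [0.69085545 0.10337327 0.21086578] [0.67651932 0.08770206 0.19001017] [0.70312825 0.11383763 0.23023479]
go [ 0.2534 -0.0819 -0.0184] rot [-0.002  -0.0029  0.0125]
go [ 0.2531 -0.0817  0.0892] rot [-0.002  -0.0029  0.0125]
```

step_arm(
  squeeze=25,
  steps=[
    {"x": 0.04, "y": -0.04, "z": -0.018, "rx": 0, "ry": 0, "rz": 0.012, "claw": -0.2},
    {"x": 0.08, "y": -0.07, "z": -0.018, "rx": 0, "ry": 0, "rz": 0.012, "claw": -0.2},
    {"x": 0.12, "y": -0.086, "z": -0.018, "rx": 0, "ry": 0, "rz": 0.012, "claw": -0.2},
    {"x": 0.16, "y": -0.086, "z": -0.018, "rx": 0, "ry": 0, "rz": 0.012, "claw": -0.2},
    {"x": 0.2, "y": -0.086, "z": -0.018, "rx": 0, "ry": 0, "rz": 0.012, "claw": -0.2},
    {"x": 0.23, "y": -0.086, "z": -0.018, "rx": 0, "ry": 0, "rz": 0.012, "claw": -0.2},
    {"x": 0.235, "y": -0.086, "z": -0.018, "rx": 0, "ry": 0, "rz": 0.012, "claw": -0.2},
    {"x": 0.235, "y": -0.086, "z": -0.018, "rx": 0, "ry": 0, "rz": 0.012, "claw": -0.2},
  ],
)

```text
time: 34.47
tool_pos: [0.6904, 0.109, 0.2432]
tool_rot: [-3.14, 0.005, -0.002]
contact_force: [0.1, 0.0, 0.6]
opening: 0.0366
grip_force: 0.0
```

Run:
```python
from h import *
o=robot.observe(); print(o["tool_pos"],o["tool_rot"])
I,D=carriers()
for k in nets.landmark_of("top","nose0"): print("nose",np.round(k["pixel"],1),round(k["conf"],2),at_z("top",*k["pixel"],.056).round(3))
go(.690,.1075,.172,0)
```

```text
[0.69042566 0.10902597 0.243225  ] [-3.14012718e+00  5.46445939e-03 -2.00673905e-03]
GREEN n 68 mean [0.3555 0.0479 0.0506] rect [355.3  48.2] [34. 10.] axis 47.5
grey n 44 mean [ 0.6692 -0.6259  0.0991] rect [ 669.1 -626.8] [23.  9.] axis 12.8
grey n 77 mean [0.6033 0.0761 0.1001] rect [603.4  76.2] [34.  9.] axis 1.4
grey n 64 mean [0.6046 0.0106 0.1   ] rect [605.2  10.6] [34.  7.] axis 1.1
grey n 93 mean [0.5836 0.3472 0.1   ] rect [583.2 347.5] [22. 21.] axis 1.5
grey n 37 mean [0.5717 0.6686 0.1001] rect [572.3 669. ] [10. 16.] axis -13.0
grey n 54 mean [ 0.595  -0.6494  0.1009] rect [ 594.7 -649.8] [35. 10.] axis 18.0
nose [193.1 306.5] 0.8 [0.632 0.009 0.056]
nose [319.4 296.4] 0.62 [0.341 0.026 0.056]
nose [192.4 276.6] 0.52 [0.632 0.078 0.056]
go [0.0017 0.0027 0.0975] rot [-0.0021  0.0054 -0.002 ]
```

step_arm(
  squeeze=25,
  steps=[
    {"x": 0, "y": 0.002, "z": 0.03, "rx": 0, "ry": 0, "rz": 0, "claw": -0.2},
    {"x": 0, "y": 0.002, "z": 0.06, "rx": 0, "ry": 0, "rz": 0, "claw": -0.2},
    {"x": 0, "y": 0.002, "z": 0.085, "rx": 0, "ry": 0, "rz": 0, "claw": -0.2},
    {"x": 0, "y": 0.002, "z": 0.095, "rx": 0, "ry": 0, "rz": 0, "claw": -0.2},
    {"x": 0, "y": 0.002, "z": 0.095, "rx": 0, "ry": 0, "rz": 0, "claw": -1},
    {"x": 0, "y": 0.002, "z": 0.095, "rx": 0, "ry": 0, "rz": 0, "claw": -1},
    {"x": 0, "y": 0.002, "z": 0.095, "rx": 0, "ry": 0, "rz": 0, "claw": -1},
    {"x": 0, "y": 0.002, "z": 0.095, "rx": 0, "ry": 0, "rz": 0, "claw": -1},
    {"x": 0, "y": 0.002, "z": 0.095, "rx": 0, "ry": 0, "rz": 0, "claw": -1},
    {"x": 0, "y": 0.002, "z": 0.095, "rx": 0, "ry": 0, "rz": 0, "claw": -1},
  ],
)

```text
time: 35.4
tool_pos: [0.6899, 0.1084, 0.1767]
tool_rot: [-3.14, -0.0, -0.001]
contact_force: [-0.7, 0.3, 6.1]
opening: 0.0119
grip_force: 25.0
```

Run:
```python
from h import *
o=robot.observe(); print(o["tool_pos"],o["opening"],o["grip_force"],o["contact_force"])
f=lambda th:np.array([-.149*np.cos(th)+.013*np.sin(th),.149*np.sin(th)+.013*np.cos(th)])
t=1.667; p0=f(t); T=np.r_[np.arange(t-.08,.42,-.08),np.arange(.42,-.001,-.042)]
for i,th in enumerate(T): d=f(th)-p0; print(i,round(th,3),round(d[0]/.75,3),round(-d[1]/.75,3))
```

```text
[0.68986196 0.10842957 0.17674177] 0.011881152154074214 25.001707077026367 [-0.72484749  0.29138232  6.13623729]
0 1.587 -0.016 -0.002
1 1.507 -0.032 -0.003
2 1.427 -0.048 -0.003
3 1.347 -0.064 -0.001
4 1.267 -0.079 0.001
5 1.187 -0.095 0.005
6 1.107 -0.11 0.011
7 1.027 -0.124 0.017
8 0.947 -0.138 0.025
9 0.867 -0.152 0.033
10 0.787 -0.164 0.043
11 0.707 -0.176 0.054
12 0.627 -0.187 0.065
13 0.547 -0.197 0.078
14 0.467 -0.206 0.091
15 0.42 -0.211 0.099
16 0.378 -0.215 0.107
17 0.336 -0.218 0.114
18 0.294 -0.221 0.122
19 0.252 -0.224 0.13
20 0.21 -0.227 0.138
21 0.168 -0.229 0.146
22 0.126 -0.231 0.154
23 0.084 -0.233 0.162
24 0.042 -0.234 0.17
25 0.0 -0.235 0.179
```

step_arm(
  steps=[
    {"x": -0.016, "y": 0, "z": -0.002, "rx": 0, "ry": 0, "rz": 0, "claw": -1},
    {"x": -0.032, "y": 0, "z": -0.003, "rx": 0, "ry": 0, "rz": 0, "claw": -1},
    {"x": -0.048, "y": 0, "z": -0.003, "rx": 0, "ry": 0, "rz": 0, "claw": -1},
    {"x": -0.064, "y": 0, "z": -0.001, "rx": 0, "ry": 0, "rz": 0, "claw": -1},
    {"x": -0.079, "y": 0, "z": 0.001, "rx": 0, "ry": 0, "rz": 0, "claw": -1},
    {"x": -0.095, "y": 0, "z": 0.005, "rx": 0, "ry": 0, "rz": 0, "claw": -1},
    {"x": -0.11, "y": 0, "z": 0.011, "rx": 0, "ry": 0, "rz": 0, "claw": -1},
    {"x": -0.124, "y": 0, "z": 0.017, "rx": 0, "ry": 0, "rz": 0, "claw": -1},
    {"x": -0.138, "y": 0, "z": 0.025, "rx": 0, "ry": 0, "rz": 0, "claw": -1},
    {"x": -0.152, "y": 0, "z": 0.033, "rx": 0, "ry": 0, "rz": 0, "claw": -1},
    {"x": -0.164, "y": 0, "z": 0.043, "rx": 0, "ry": 0, "rz": 0, "claw": -1},
  ],
)

```text
time: 36.32
tool_pos: [0.5676, 0.1087, 0.145]
tool_rot: [-3.139, -0.004, -0.001]
contact_force: [0.2, 0.2, 7.9]
opening: 0.0121
grip_force: 25.0
```

step_arm(
  steps=[
    {"x": -0.006, "y": 0, "z": 0.005, "rx": 0, "ry": 0, "rz": 0, "claw": -1},
    {"x": -0.012, "y": 0, "z": 0.011, "rx": 0, "ry": 0, "rz": 0, "claw": -1},
    {"x": -0.018, "y": 0, "z": 0.017, "rx": 0, "ry": 0, "rz": 0, "claw": -1},
    {"x": -0.023, "y": 0, "z": 0.022, "rx": 0, "ry": 0, "rz": 0, "claw": -1},
    {"x": -0.028, "y": 0, "z": 0.028, "rx": 0, "ry": 0, "rz": 0, "claw": -1},
    {"x": -0.033, "y": 0, "z": 0.035, "rx": 0, "ry": 0, "rz": 0, "claw": -1},
    {"x": -0.038, "y": 0, "z": 0.042, "rx": 0, "ry": 0, "rz": 0, "claw": -1},
    {"x": -0.042, "y": 0, "z": 0.048, "rx": 0, "ry": 0, "rz": 0, "claw": -1},
    {"x": -0.047, "y": 0, "z": 0.056, "rx": 0, "ry": 0, "rz": 0, "claw": -1},
    {"x": -0.051, "y": 0, "z": 0.064, "rx": 0, "ry": 0, "rz": 0, "claw": -1},
    {"x": -0.051, "y": 0, "z": 0.064, "rx": 0, "ry": 0, "rz": 0, "claw": -1},
  ],
)

```text
time: 37.23
tool_pos: [0.5267, 0.1088, 0.0949]
tool_rot: [-3.14, 0.004, -0.001]
contact_force: [-3.8, 1.5, -0.7]
opening: 0.012
grip_force: 25.0
```

Run:
```python
from h import *
o=robot.observe(); print(o["tool_pos"],o["opening"],o["grip_force"],o["contact_force"])
S,D=read_camera("scene"); C=cloud("scene",D); 
m=(C[...,1]>-.02)&(C[...,1]<.05)&(C[...,0]>.54)&(C[...,0]<.70)&(C[...,2]>.085)&(C[...,2]<.2)
X=C[m]; A=np.c_[X[:,0],np.ones(len(X))]
for lo in np.arange(.54,.7,.02):
    k=(X[:,0]>lo)&(X[:,0]<lo+.02)
    if k.sum()>5: print(round(lo,2),k.sum(),np.percentile(X[k,2],[10,50,90]).round(3))
```

```text
[0.5266903  0.1087901  0.09485114] 0.012000146797602005 25.00126361846924 [-3.76921959  1.49621421 -0.74211872]
0.54 64 [0.188 0.193 0.198]
0.56 23 [0.188 0.193 0.198]
0.58 247 [0.156 0.159 0.163]
0.6 269 [0.147 0.151 0.154]
0.62 267 [0.138 0.142 0.145]
0.64 269 [0.13  0.133 0.137]
0.66 268 [0.121 0.124 0.128]
0.68 95 [0.117 0.118 0.12 ]
```

step_arm(
  steps=[
    {"x": -0.003, "y": 0, "z": 0.007, "rx": 0, "ry": 0, "rz": 0, "claw": -1},
    {"x": -0.006, "y": 0, "z": 0.015, "rx": 0, "ry": 0, "rz": 0, "claw": -1},
    {"x": -0.009, "y": 0, "z": 0.023, "rx": 0, "ry": 0, "rz": 0, "claw": -1},
    {"x": -0.012, "y": 0, "z": 0.031, "rx": 0, "ry": 0, "rz": 0, "claw": -1},
    {"x": -0.014, "y": 0, "z": 0.039, "rx": 0, "ry": 0, "rz": 0, "claw": -1},
    {"x": -0.016, "y": 0, "z": 0.047, "rx": 0, "ry": 0, "rz": 0, "claw": -1},
    {"x": -0.018, "y": 0, "z": 0.055, "rx": 0, "ry": 0, "rz": 0, "claw": -1},
    {"x": -0.019, "y": 0, "z": 0.063, "rx": 0, "ry": 0, "rz": 0, "claw": -1},
    {"x": -0.02, "y": 0, "z": 0.069, "rx": 0, "ry": 0, "rz": 0, "claw": -1},
    {"x": -0.02, "y": 0, "z": 0.073, "rx": 0, "ry": 0, "rz": 0, "claw": -1},
    {"x": -0.02, "y": 0, "z": 0.075, "rx": 0, "ry": 0, "rz": 0, "claw": -1},
    {"x": -0.02, "y": 0, "z": 0.075, "rx": 0, "ry": 0, "rz": 0, "claw": -1},
  ],
)

```text
time: 38.28
tool_pos: [0.5108, 0.1088, 0.0383]
tool_rot: [-3.14, 0.007, -0.001]
contact_force: [-6.5, 1.2, -0.5]
opening: 0.0118
grip_force: 25.0
```

```bash
cat > cov.py <<'E'
from h import *
def cov():
    S,D=read_camera("scene"); C=cloud("scene",D)
    m=(C[...,1]>-.02)&(C[...,1]<.05)&(C[...,0]>.56)&(C[...,0]<.65)&(C[...,2]>.09)&(C[...,2]<.18); X=C[m]
    print("cover slope",np.polyfit(X[:,0],X[:,2],1),X[:,2].mean(),m.sum())
E
python3 - <<'E'
from cov import *
o=robot.observe(); print(o["tool_pos"],o["opening"],o["grip_force"],o["contact_force"]); cov()
E
```

```text
[0.51075513 0.10881876 0.03825732] 0.01183153381199648 25.00171959400177 [-6.49240353  1.23278032 -0.53906425]
cover slope [-0.03313004  0.14343483] 0.12336646282185923 985
```

step_arm(
  steps=[
    {"x": 0.002, "y": 0, "z": 0.003, "rx": 0, "ry": 0, "rz": 0, "claw": -1},
    {"x": 0.003, "y": 0, "z": 0.007, "rx": 0, "ry": 0, "rz": 0, "claw": -1},
    {"x": 0.003, "y": 0, "z": 0.01, "rx": 0, "ry": 0, "rz": 0, "claw": -1},
    {"x": 0.003, "y": 0, "z": 0.01, "rx": 0, "ry": 0, "rz": 0, "claw": -1},
    {"x": 0.003, "y": 0, "z": 0.01, "rx": 0, "ry": 0, "rz": 0, "claw": -1},
  ],
)

```text
time: 38.75
tool_pos: [0.5113, 0.1088, 0.0321]
tool_rot: [-3.14, 0.01, -0.001]
contact_force: [-15.3, -0.6, 16.7]
opening: 0.012
grip_force: 25.0
```

Run:
```python
from cov import *
o=robot.observe(); print(o["tool_pos"],o["opening"],o["grip_force"],o["contact_force"]); cov()
```

```text
[0.51126934 0.1088268  0.03207318] 0.01199292572960479 25.007100999355316 [-15.26924937  -0.60399311  16.6802182 ]
cover slope [0.00259304 0.11963482] 0.1212058989275936 970
```

step_arm(
  steps=[
    {"x": 0, "y": 0, "z": 0, "rx": 0, "ry": 0, "rz": 0, "claw": -0.3},
    {"x": 0, "y": 0, "z": 0, "rx": 0, "ry": 0, "rz": 0, "claw": -0.2},
    {"x": 0, "y": 0, "z": 0, "rx": 0, "ry": 0, "rz": 0, "claw": -0.2},
    {"x": 0, "y": 0, "z": 0, "rx": 0, "ry": 0, "rz": 0, "claw": -0.2},
    {"x": 0, "y": 0, "z": 0, "rx": 0, "ry": 0, "rz": 0, "claw": -0.2},
    {"x": -0.01, "y": 0, "z": -0.05, "rx": 0, "ry": 0, "rz": 0, "claw": -0.2},
    {"x": -0.02, "y": 0, "z": -0.1, "rx": 0, "ry": 0, "rz": 0, "claw": 0},
    {"x": -0.04, "y": 0, "z": -0.15, "rx": 0, "ry": 0, "rz": 0, "claw": 0.2},
    {"x": -0.04, "y": 0, "z": -0.2, "rx": 0, "ry": 0, "rz": 0, "claw": 0.3},
    {"x": -0.04, "y": 0, "z": -0.23, "rx": 0, "ry": 0, "rz": 0, "claw": 0.3},
    {"x": -0.04, "y": 0, "z": -0.23, "rx": 0, "ry": 0, "rz": 0, "claw": 0.3},
  ],
)

```text
time: 39.72
tool_pos: [0.4882, 0.1087, 0.2095]
tool_rot: [-3.139, -0.008, -0.001]
contact_force: [1.0, 0.4, -0.4]
opening: 0.0594
grip_force: 0.0
```

Run:
```python
from cov import *
o=robot.observe(); print(o["tool_pos"],o["tool_rot"]); cov()
for cam in("scene","top"):
    I,D=read_camera(cam); C=cloud(cam,D); m=(abs(C[...,0]-.607)<.08)&(abs(C[...,1]+.127)<.08)&(C[...,2]>.126)&(C[...,2]<.2)&(I.max(-1)<70)
    X=C[m]
    from scipy.optimize import least_squares
    s=least_squares(lambda c:np.linalg.norm(X-c,axis=1)-.017,X.mean(0),loss="soft_l1",f_scale=.003); print(cam,m.sum(),s.x.round(4))
go(.589,-.165,.19,0)
```

```text
[0.48816318 0.10870615 0.20947803] [-3.13913554e+00 -8.31031015e-03 -1.18709167e-03]
cover slope [0.00171072 0.1202086 ] 0.12124488116065897 977
scene 304 [ 0.5963 -0.1629  0.146 ]
top 190 [ 0.5942 -0.1639  0.1451]
go [0.1392 0.3644 0.0167] rot [-0.0022  0.004  -0.0017]
```

step_arm(
  steps=[
    {"x": 0.03, "y": 0.05, "z": 0.0, "rx": 0, "ry": 0, "rz": 0, "claw": 0.3},
    {"x": 0.06, "y": 0.1, "z": 0.0, "rx": 0, "ry": 0, "rz": 0, "claw": 0.3},
    {"x": 0.08, "y": 0.15, "z": 0.0, "rx": 0, "ry": 0, "rz": 0, "claw": 0.3},
    {"x": 0.1, "y": 0.2, "z": 0.0, "rx": 0, "ry": 0, "rz": 0, "claw": 0.3},
    {"x": 0.12, "y": 0.25, "z": 0.0, "rx": 0, "ry": 0, "rz": 0, "claw": 0.3},
    {"x": 0.143, "y": 0.3, "z": 0.0, "rx": 0, "ry": 0, "rz": 0, "claw": 0.3},
    {"x": 0.143, "y": 0.35, "z": 0.0, "rx": 0, "ry": 0, "rz": 0, "claw": 0.3},
    {"x": 0.143, "y": 0.363, "z": 0.0, "rx": 0, "ry": 0, "rz": 0, "claw": 0.3},
    {"x": 0.143, "y": 0.363, "z": 0.0, "rx": 0, "ry": 0, "rz": 0, "claw": 0.3},
    {"x": 0.143, "y": 0.363, "z": 0.0, "rx": 0, "ry": 0, "rz": 0, "claw": 0.3},
  ],
)

```text
time: 40.7
tool_pos: [0.5914, -0.1634, 0.2014]
tool_rot: [-3.138, 0.005, -0.002]
contact_force: [-0.2, 0.4, -0.4]
opening: 0.0595
grip_force: 0.0
```

Run:
```python
from h import *
o=robot.observe(); print(o["tool_pos"],o["tool_rot"]); go(.595,-.1635,.104,0)
```

```text
[ 0.59142928 -0.16343202  0.2014129 ] [-3.13785098e+00  5.37722081e-03 -2.42728980e-03]
go [0.0055 0.0006 0.1299] rot [-0.0048  0.0068 -0.0031]
```

step_arm(
  squeeze=20,
  steps=[
    {"x": 0.005, "y": 0.0, "z": 0.03, "rx": 0, "ry": 0, "rz": 0, "claw": 0.3},
    {"x": 0.005, "y": 0.0, "z": 0.07, "rx": 0, "ry": 0, "rz": 0, "claw": 0.3},
    {"x": 0.005, "y": 0.0, "z": 0.11, "rx": 0, "ry": 0, "rz": 0, "claw": 0.3},
    {"x": 0.005, "y": 0.0, "z": 0.13, "rx": 0, "ry": 0, "rz": 0, "claw": 0.3},
    {"x": 0.005, "y": 0.0, "z": 0.13, "rx": 0, "ry": 0, "rz": 0, "claw": -1},
    {"x": 0.005, "y": 0.0, "z": 0.13, "rx": 0, "ry": 0, "rz": 0, "claw": -1},
    {"x": 0.005, "y": 0.0, "z": 0.13, "rx": 0, "ry": 0, "rz": 0, "claw": -1},
    {"x": 0.005, "y": 0.0, "z": 0.13, "rx": 0, "ry": 0, "rz": 0, "claw": -1},
    {"x": 0.005, "y": 0.0, "z": 0.13, "rx": 0, "ry": 0, "rz": 0, "claw": -1},
    {"x": 0.005, "y": 0.0, "z": 0.13, "rx": 0, "ry": 0, "rz": 0, "claw": -1},
  ],
)

```text
time: 41.53
tool_pos: [0.5966, -0.1637, 0.1073]
tool_rot: [-3.141, -0.0, -0.001]
contact_force: [0.4, -0.2, 3.9]
opening: 0.0326
grip_force: 20.0
```

step_arm(
  steps=[
    {"x": 0.007, "y": 0.0, "z": 0, "rx": 0, "ry": 0, "rz": 0, "claw": -1},
    {"x": 0.0145, "y": 0.0, "z": 0, "rx": 0, "ry": 0, "rz": 0, "claw": -1},
    {"x": 0.0145, "y": 0.0, "z": 0, "rx": 0, "ry": 0, "rz": 0, "claw": -1},
    {"x": 0.0145, "y": -0.01, "z": -0.002, "rx": 0, "ry": 0, "rz": 0, "claw": -1},
    {"x": 0.0145, "y": -0.02, "z": -0.003, "rx": 0, "ry": 0, "rz": 0, "claw": -1},
    {"x": 0.0145, "y": -0.02, "z": -0.003, "rx": 0, "ry": 0, "rz": 0, "claw": -1},
  ],
)

```text
time: 42.03
tool_pos: [0.6081, -0.1498, 0.1101]
tool_rot: [3.14, -0.002, -0.001]
contact_force: [0.8, -2.4, 7.9]
opening: 0.0331
grip_force: 20.0
```

step_arm(
  steps=[
    {"x": 0, "y": -0.015, "z": -0.002, "rx": 0, "ry": 0, "rz": 0, "claw": -1},
    {"x": 0, "y": -0.03, "z": -0.003, "rx": 0, "ry": 0, "rz": 0, "claw": -1},
    {"x": 0, "y": -0.045, "z": -0.002, "rx": 0, "ry": 0, "rz": 0, "claw": -1},
    {"x": 0, "y": -0.06, "z": 0, "rx": 0, "ry": 0, "rz": 0, "claw": -1},
    {"x": 0, "y": -0.075, "z": 0.002, "rx": 0, "ry": 0, "rz": 0, "claw": -1},
    {"x": 0, "y": -0.083, "z": 0.003, "rx": 0, "ry": 0, "rz": 0, "claw": -1},
    {"x": 0, "y": -0.083, "z": 0.003, "rx": 0, "ry": 0, "rz": 0, "claw": -1},
    {"x": 0, "y": -0.083, "z": 0.003, "rx": 0, "ry": 0, "rz": 0, "claw": -1},
  ],
)

```text
time: 42.7
tool_pos: [0.6069, -0.0855, 0.1061]
tool_rot: [-3.139, 0.002, -0.001]
contact_force: [1.8, 1.9, 5.5]
opening: 0.033
grip_force: 20.0
```

step_arm(
  steps=[
    {"x": 0.012, "y": 0.001, "z": 0.001, "rx": 0, "ry": 0, "rz": 0, "claw": -1},
    {"x": 0.024, "y": 0.002, "z": 0.002, "rx": 0, "ry": 0, "rz": 0, "claw": -1},
    {"x": 0.036, "y": 0.003, "z": 0.004, "rx": 0, "ry": 0, "rz": 0, "claw": -1},
    {"x": 0.048, "y": 0.004, "z": 0.006, "rx": 0, "ry": 0, "rz": 0, "claw": -1},
    {"x": 0.058, "y": 0.004, "z": 0.008, "rx": 0, "ry": 0, "rz": 0, "claw": -1},
    {"x": 0.06, "y": 0.004, "z": 0.008, "rx": 0, "ry": 0, "rz": 0, "claw": -1},
    {"x": 0.06, "y": 0.004, "z": 0.008, "rx": 0, "ry": 0, "rz": 0, "claw": -1},
    {"x": 0.06, "y": 0.004, "z": 0.008, "rx": 0, "ry": 0, "rz": 0, "claw": -1},
  ],
)

```text
time: 43.37
tool_pos: [0.6519, -0.0884, 0.0999]
tool_rot: [-3.137, 0.002, -0.002]
contact_force: [1.0, 2.5, 5.2]
opening: 0.0326
grip_force: 20.0
```

step_arm(
  steps=[
    {"x": 0, "y": 0, "z": 0, "rx": 0, "ry": 0, "rz": 0, "claw": 0.3},
    {"x": 0, "y": 0, "z": 0, "rx": 0, "ry": 0, "rz": 0, "claw": 0.3},
    {"x": 0, "y": 0, "z": 0, "rx": 0, "ry": 0, "rz": 0, "claw": 0.3},
    {"x": 0, "y": 0, "z": 0, "rx": 0, "ry": 0, "rz": 0, "claw": 0.3},
    {"x": 0, "y": 0, "z": 0, "rx": 0, "ry": 0, "rz": 0, "claw": 0.3},
    {"x": 0, "y": 0, "z": -0.05, "rx": 0, "ry": 0, "rz": 0, "claw": 0.3},
    {"x": 0, "y": 0, "z": -0.1, "rx": 0, "ry": 0, "rz": 0, "claw": 0.3},
    {"x": 0, "y": 0, "z": -0.15, "rx": 0, "ry": 0, "rz": 0, "claw": 0.3},
    {"x": -0.05, "y": 0.05, "z": -0.18, "rx": 0, "ry": 0, "rz": 0, "claw": 0.3},
    {"x": -0.1, "y": 0.1, "z": -0.18, "rx": 0, "ry": 0, "rz": 0, "claw": 0.3},
    {"x": -0.15, "y": 0.15, "z": -0.18, "rx": 0, "ry": 0, "rz": 0, "claw": 0.3},
    {"x": -0.2, "y": 0.2, "z": -0.18, "rx": 0, "ry": 0, "rz": 0, "claw": 0.3},
  ],
)

```text
time: 44.37
tool_pos: [0.5352, -0.2058, 0.2347]
tool_rot: [-3.14, 0.002, -0.0]
contact_force: [0.4, -0.6, -0.1]
opening: 0.0597
grip_force: 0.0
```

Run:
```python
from cov import *
from scipy.optimize import least_squares
o=robot.observe(); print(o["tool_pos"],o["contact_force"]); cov()
for cam in("scene","top"):
    I,D=read_camera(cam); C=cloud(cam,D); m=(abs(C[...,0]-.64)<.06)&(abs(C[...,1]+.09)<.07)&(C[...,2]>.126)&(C[...,2]<.2)&(I.max(-1)<70)
    X=C[m]; s=least_squares(lambda c:np.linalg.norm(X-c,axis=1)-.017,X.mean(0),loss="soft_l1",f_scale=.003).x
    f=np.arcsin((s[0]-.607)/.15); print(cam,m.sum(),s.round(4),"fore",f,"side",np.arcsin((s[1]+.1267)/.15/np.cos(f)))
for k in nets.landmark_of("top","carrier0"): print(np.round(k["pixel"],1),round(k["conf"],2),at_z("top",*k["pixel"],.05).round(3))
for k in nets.landmark_of("top","nose0"): print("nose",np.round(k["pixel"],1),round(k["conf"],2),at_z("top",*k["pixel"],.056).round(3))
cv2.imwrite("pics/fin.png",I)
```

```text
[ 0.53518408 -0.20576215  0.23472194] [ 0.44048013 -0.5835627  -0.06317459]
cover slope [0.00111791 0.12060847] 0.12128568458054521 973
scene 302 [ 0.6505 -0.0881  0.1405] fore 0.29420480114488573 side 0.2722739871445727
top 187 [ 0.6485 -0.0892  0.1393] fore 0.28028359079471044 side 0.26334573374347037
[307.3 292.3] 0.69 [0.368 0.036 0.05 ]
[281.9 232. ] 0.63 [0.423 0.175 0.05 ]
nose [318.8 294.2] 0.69 [0.342 0.031 0.056]
```

Run:
```python
from h import *
I=cv2.cvtColor(cv2.imread("pics/fin.png"),cv2.COLOR_BGR2GRAY)
for x,y in((.604,.2007),(.6045,.139),(.6033,.0761),(.605,.0106)):
    print([[int(I[tuple(np.round(pix("top",(x+dx,y+dy,.1))).astype(int))]) for dy in(-.025,-.018,-.01,-.005,0,.005,.01,.018,.025)] for dx in(-.012,0,.012)])
print(robot.observe()["tool_pos"],robot.hand_in())
```

```text
[[122, 127, 126, 123, 133, 128, 127, 112, 127], [115, 127, 126, 122, 132, 130, 123, 113, 129], [112, 113, 117, 126, 132, 134, 112, 113, 125]]
[[115, 129, 129, 124, 133, 129, 127, 114, 127], [115, 129, 127, 124, 131, 128, 129, 113, 130], [114, 114, 114, 125, 133, 133, 115, 114, 123]]
[[117, 130, 130, 128, 134, 136, 129, 118, 114], [116, 129, 129, 131, 133, 133, 129, 114, 115], [116, 116, 116, 132, 133, 126, 113, 115, 119]]
[[121, 130, 130, 130, 136, 132, 131, 126, 116], [120, 117, 133, 130, 136, 130, 132, 118, 117], [119, 117, 117, 118, 137, 123, 116, 116, 114]]
the job is handed in; nothing more can be done
[ 0.53666845 -0.20492719  0.23426558] None
```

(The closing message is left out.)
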